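# Put a paint bottle away in a chest whose lid has a folding stay

### The arm

A 7-joint arm with a two-finger parallel gripper is mounted at the origin on a cart in front of the work surface, level with it; the furniture and walls round the work are solid. World frame = base frame: x ahead of the robot, y to its left, z up, the work surface at z = 0. Lengths are in m, angles in rad, forces in N, time in s.
With the tool pointing down it reaches from about 0.4 to 0.875 m from the base axis. Payload 19.3 kg.
Tool frame: the origin (TCP) lies at the very end of the fingers, on their centre line; the grasp point (between the pads) lies 19 mm behind it; z points along the fingers, y is the direction in which the jaws open and shut (so a half turn about z gives the same grasp; the last joint's range is limited). The gripper opens to 85 mm and grips with 20 to 120 N. Pads are 22 mm wide; open, the fingers measure 114 mm over their backs; the gripper's body (76 mm by 85 mm) begins 54 mm behind the grasp point. The pads swing forward as they close: fully open they stand 13 mm farther back than shut.
Start: joints at [1.158, 0.521, -0.036, 1.599, 0.021, 1.021, -0.113], TCP at [0.21, -0.589, 0.192] pointing down, gripper open.
Joint ranges: [-2.91, 2.91], [-0.3, 2.13], [-1.5, 1.42], [0.17, 2.43], [-1.26, 4.41], [0.16, 1.93], [-2.52, 2.52]. Speed limits (rad/s): [1.89, 1.89, 2.39, 2.39, 3.01, 3.01, 3.01].

### API

Orientations are given as [roll, pitch, yaw] about the fixed x, y, z axes, in that order (R = Rz(yaw) Ry(pitch) Rx(roll)).
In Python, from workcell import bot gives the robot as it stands.
- The arm moves only by the tool apply_moves, never from a script. Its argument "commands" is a list of rows, each an object with "travel": the shift along the tool's x, y, z in m, a list of three; "twist": the turn, a rotation vector about the tool's x, y, z in degrees, a list of three; "claw": the finger opening in m, from 0 to 0.0854. A call has 1 to 10 rows; each row is the pose to reach, as a shift and turn from the pose commanded when the call began, along the tool's axes at that moment; what a row does not reach only later rows make up. A row lasts 1/10 s, in which the tool goes at most 50 mm and 8.59 degrees, less where a joint would pass 70% of its speed; a pose out of reach is approached as far as the arm can. A call with a gripper value outside its range is refused whole. The fingers move at their own pace and stop on an object; "force" is the grip in N (left out, the last holds). Time passes only in rows, so rows that repeat a pose let the fingers close. It gives the time, the measured TCP pose, the force and the opening at its end, in the units of the state.
- bot.observe(): the state, without advancing time (a new reading comes with each control period).
- bot.grab_frame(name): name is "scene" or "top" or "wrist"; returns a dict with "frame" (480x640x3 uint8, blue, green, red), "fx", "fy", "cx", "cy" (pixels), "dist" ([k1, k2, p1, p2, k3] as OpenCV has them; the pictures are not rectified), "pose" (4x4, takes a point from camera to world coordinates); the wrist camera has in their place "tool_from_camera" (4x4, takes a point from camera to tool coordinates, whose origin is the TCP and whose axes are the flange's). Camera axes: x right, y up, looking along -z (the intrinsics and any distortion apply to the point x, -y, -z); pixel columns grow to the right and rows downward; lengths in m; the calibration is good to about 2 mm. A picture is of the moment at which its call begins: read the wrist's pose just before it. There is no depth.
- bot.job_done(): hands the job in, once; it reports no verdict.
The state is a dict: "clock": time; "qpos": joint angles; "qd": joint speeds; "joint_efforts": joint torques, N m; "position": TCP position; "tool_rot": TCP orientation; "force": force on the tool from outside, world axes, zero at the start; "moment": the same for the moment, N m; "grip_width": finger opening in m.
Only numpy, scipy, OpenCV 4.12 (cv2) and the standard library are available. Lean on these libraries where they do the work, as an engineer would, in place of code of your own. Each camera call takes 0.05 s, during which the arm holds its last target.

### The job

Put the blue paint bottle away, standing upright, in the wooden paint chest. Raise the lid by its bar, feeling for the folding stay to come taut and lock without forcing it, and let go so that the stay holds the lid while you stand the bottle in the chest; then push the red roller in to break the stay, gently and without letting the lid drop, take the bar again and lower the lid under control until it is fully shut. Do not drop the bottle in, and leave the other two bottles and the scraper where they are.

Things in the scene. Friction and masses are not known exactly. Their poses are not given: they have to be found in the camera images.
- chest: Fixed light-wood chest, 166 (x) x 280 (y) x 128 mm without lid, walls 10, inner floor 14 mm up. Origin: centre of underside; +x to the back (hinge side), +y left seen from the robot. A 45 mm high divider runs front to back at y +75 mm: left of it a pen tray, into which the stay folds; right of it the bottle bay, a roll of black tape (62 mm across) in its back right corner (x +40, y -92).
- chest_hinge (a point): Point on the lid's hinge axis, in the middle of the chest's back top edge (x +83, z +128 mm in the chest's frame). The axis runs along the chest's y.
- chest_bay (a point): Point on the inner floor in the front half of the bottle bay (x -43, y -20, z +14 mm in the chest's frame), with free floor for a bottle and the fingers round it: 30 mm to the inner front wall, 90 mm to the divider. It lies well in front of the raised lid, so that a hand pointing down, closing along the chest's y, fits here.
- lid (a joint): Lid angle: 0 shut, grows as it rises. Lid 180 x 284 x 12 mm, about 0.6 kg. Its stiff hinges hold it still above about 1.1 rad even with the stay broken; let go lower, it falls shut. With the stay locked it stands somewhere from 1.23 to 1.48 rad, differently each time: the stay's foot can be clamped anywhere in a slotted rail.
- lid_handle (a point): Middle of the lid's round steel bar: 10 mm thick, 100 mm free between its posts, along the chest's y, 38 mm off the lid's front edge (33 mm free behind it), 218 mm from the hinge axis. Lid shut: in front of the chest, level with its rim. Lid up: the highest point. The bar can turn between gripping fingers as the lid swings, so the hand may keep pointing down.
- stay_joint (a joint): Knuckle of the folding stay on the chest's left inner wall: about 0 (+-0.2) folded, lid shut; grows as the lid rises; 2.62 dead straight; 2.84 at its stop past straight = locked. Once the stay is drawn taut a light spring snaps it past straight; it locks fully as the pull is let off (lid sinks 0.01 rad). Broken to below 2.1 it stays broken; let go nearer to straight it snaps back.
- stay_knuckle (a point): Centre of the red roller at the stay's knuckle: 20 mm across, 18 mm long along the chest's y, 23 mm inward of the left inner wall. Stay locked: about 47 mm above the chest's rim, in front of the lid. To break the stay push it to the chest's back and down (about 50 degrees below level): it gives at about 3 N; 30 to 45 mm of travel leaves the stay broken and the lid still standing.
- stay_top (a point): Eye at the stay's upper end. It sits on the pin lid_bracket; the two part only as the bracket bends when the lid is pulled up against the taut stay, by about 1 mm for every 7 N at the bar.
- lid_bracket (a point): Pivot pin on the lid's underside near its left side, 100 mm from the hinge axis, which carries the stay's upper end.
- stay_lower: The folding stay with its red roller: two flat steel links of 76.5 mm, 13 mm wide. Origin at its foot pivot, just below the rim inside the left wall, 127 to 152 mm in front of the hinge axis.
- blue_bottle: Small bottle of blue craft paint with a white nozzle cap, 37 mm across, 110 mm high (the round body 86 mm), about 70 g. Origin: centre of its underside, z up the bottle. It stands on a 3 mm black mat with the other two, their centres at least 85 mm apart.
- red_bottle: Bottle of red paint, 37 mm across, 112 mm high; origin at its underside. Stays where it is.
- yellow_bottle: Bottle of yellow paint, 37 mm across, 109 mm high; origin at its underside. Stays where it is.
- scraper: Paint scraper with a red handle, 172 x 71 x 17 mm, lying flat to the left of the chest's front; origin at its underside. Stays where it is.
Mind the look-alikes: they are no part of the job. Leave any green or orange look-alike of the blue_bottle alone.

How it is judged:
By the outcome, as a careful person would: the job done as asked, in the order asked, and still so for the second after the job is handed in, with the robot touching nothing.
It also fails if it takes over 72 s, if anything falls off the work surface, if the arm or the gripper's body presses on something with over 40 N, if the wrist force passes 120 N, or if a joint passes its speed limit or range.

## Working session

There is one attempt and no reset: what is moved stays moved. The work goes in short steps, Python scripts to look and compute and a tool call to move; the robot and the scene stay as the last step left them, time stands still between calls to the robot, and variables do not carry over. Pictures are saved under pics/ and viewed, and the job is handed in when it is done.

Besides the shell and the picture viewer there is one more tool, called as name(argument=value, ...) on one line, values as JSON. apply_moves: Moves the arm, as the interface text tells. Its arguments: {"type":"object","properties":{"commands":{"type":"array"},"force":{"type":"number"}},"required":["commands"]}

```bash
ls; mkdir -p pics; python3 - <<'E'
from workcell import bot
import cv2,numpy as np
print(bot.observe())
for n in ["scene","top","wrist"]:
    f=bot.grab_frame(n); cv2.imwrite(f"pics/{n}0.png",f["frame"])
    print(n,{k:np.round(v,4).tolist() for k,v in f.items() if k!="frame"})
E
```

```text
pics
{'clock': 0.0, 'qpos': array([ 1.15776901,  0.52197841, -0.03633355,  1.59998993,  0.0211999 ,
        1.02112833, -0.11280451]), 'qd': array([-1.08694780e-03,  5.57798872e-05,  4.70198421e-04, -7.00512957e-04,
       -2.60109225e-04, -1.56572503e-03, -3.84330348e-04]), 'joint_efforts': array([ 1.43435277e-04, -9.27100968e+01,  1.97956681e+00, -3.69936025e+01,
        1.77951925e-02,  8.21324968e-03, -8.35857190e-05]), 'position': array([ 0.20993181, -0.58828346,  0.19135436]), 'tool_rot': array([-3.14047635e+00,  7.77271410e-05,  3.42817824e-01]), 'force': array([ 0.32924319, -0.68152981, -0.81040456]), 'moment': array([ 0.02737789,  0.00413165, -0.01442338]), 'grip_width': 0.08508625037685091}
scene {'fx': 467.4992, 'fy': 467.4992, 'cx': 311.6404, 'cy': 235.6758, 'dist': [0.0157, 0.0, 0.0, 0.0, 0.0], 'pose': [[-0.8399, 0.2928, -0.457, -0.0374], [-0.5423, -0.4892, 0.6831, 0.8022], [-0.0235, 0.8216, 0.5696, 0.7986], [0.0, 0.0, 0.0, 1.0]]}
top {'fx': 602.0582, 'fy': 602.0582, 'cx': 318.9858, 'cy': 243.6259, 'dist': [0.0435, 0.0, 0.0, 0.0, 0.0], 'pose': [[-0.0237, 0.9893, -0.1442, 0.2654], [-0.9996, -0.0261, -0.0147, -0.0664], [-0.0183, 0.1438, 0.9894, 1.9049], [0.0, 0.0, 0.0, 1.0]]}
wrist {'fx': 338.0667, 'fy': 338.0667, 'cx': 314.8455, 'cy': 240.2756, 'dist': [-0.0457, 0.0, 0.0, 0.0, 0.0], 'tool_from_camera': [[0.0004, 0.9522, 0.3054, 0.0777], [1.0, -0.0002, -0.0006, -0.0], [-0.0005, 0.3054, -0.9522, -0.1805], [0.0, 0.0, 0.0, 1.0]]}
```

View pics/scene0.png

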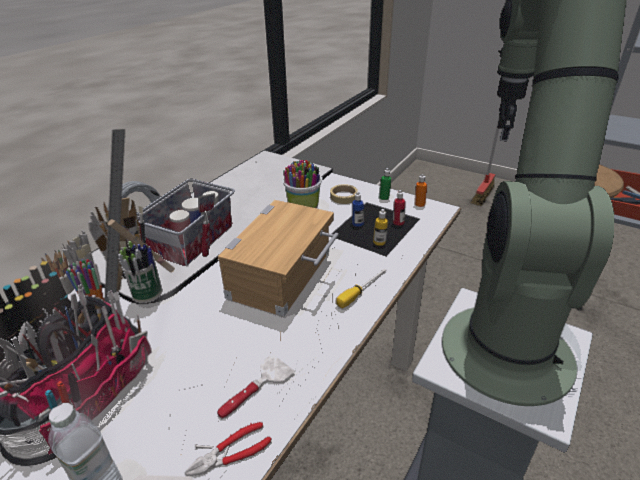

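View pics/top0.png

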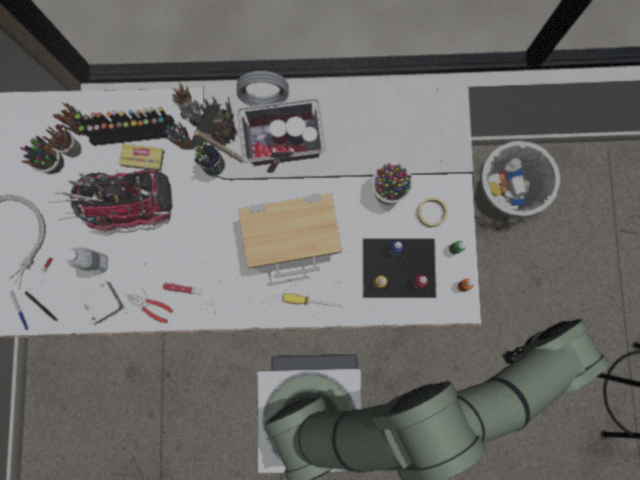

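View pics/wrist0.png

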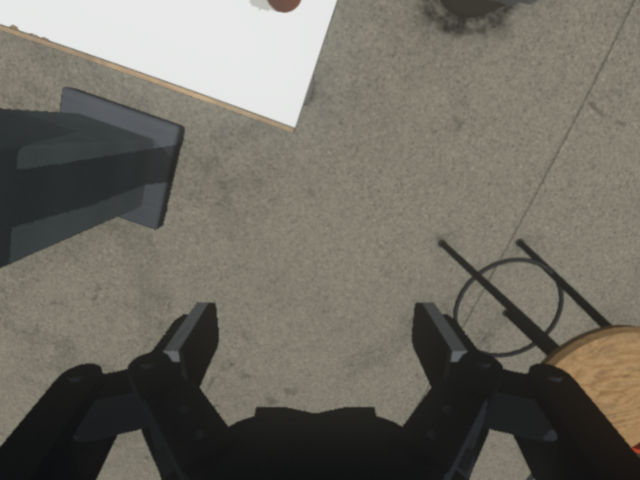

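Candidates in scene: blue (358,212), green (386,184), orange (421,192), red (399,210) and yellow (380,230). I choose blue, top view (397,248). Next, close crops.

```bash
cat > h.py <<'E'
import numpy as np,cv2
from workcell import bot
from scipy.spatial.transform import Rotation as Ro
def K(f): return np.array([[f["fx"],0,f["cx"]],[0,f["fy"],f["cy"]],[0,0,1.]])
def T_tool():
    s=bot.observe(); T=np.eye(4); T[:3,:3]=Ro.from_euler('xyz',s["tool_rot"]).as_matrix(); T[:3,3]=s["position"]; return T
def grab(n):
    T=T_tool(); f=bot.grab_frame(n)
    if n=="wrist": f["pose"]=T@np.array(f["tool_from_camera"])
    return f
def ray(f,u,v):
    p=cv2.undistortPoints(np.array([[[u,v]]],float),K(f),np.array(f["dist"],float))[0,0]
    d=np.array([p[0],-p[1],-1.]); P=np.array(f["pose"]); d=P[:3,:3]@d
    return P[:3,3],d/np.linalg.norm(d)
def plane(f,u,v,z):
    o,d=ray(f,u,v); return o+d*(z-o[2])/d[2]
def tri(*r):
    A=np.zeros((3,3));b=np.zeros(3)
    for o,d in r:
        M=np.eye(3)-np.outer(d,d);A+=M;b+=M@o
    p=np.linalg.solve(A,b)
    return p,[np.linalg.norm((np.eye(3)-np.outer(d,d))@(p-o)) for o,d in r]
def proj(f,p):
    P=np.linalg.inv(np.array(f["pose"])); c=P[:3,:3]@np.array(p)+P[:3,3]
    q=cv2.projectPoints(np.array([[c[0],-c[1],-c[2]]]),np.zeros(3),np.zeros(3),K(f),np.array(f["dist"],float))[0]
    return q[0,0]
def crop(f,name,u0,v0,u1,v1,s):
    cv2.imwrite("pics/"+name,cv2.resize(f["frame"][v0:v1,u0:u1],None,fx=s,fy=s,interpolation=cv2.INTER_CUBIC))
E
python3 - <<'E'
from h import *
import pickle
fs=grab("scene");ft=grab("top")
pickle.dump((fs,ft),open("f0.pkl","wb"))
crop(fs,"c_s.png",210,150,460,320,3.2//1)
crop(ft,"c_t.png",230,180,490,320,3)
for n,f in (("s",fs),("t",ft)):
    hsv=cv2.cvtColor(f["frame"],cv2.COLOR_BGR2HSV)
    m=cv2.inRange(hsv,(105,90,40),(130,255,255))
    k,l,st,c=cv2.connectedComponentsWithStats(m)
    print(n,[(st[i].tolist(),c[i].round(1).tolist()) for i in range(1,k) if st[i][4]>15])
E
```

```text
s [([289, 171, 4, 15, 27], [290.4, 178.7]), ([352, 200, 12, 27, 160], [356.9, 211.1]), ([191, 211, 10, 11, 59], [195.0, 215.4]), ([142, 245, 12, 20, 82], [148.5, 254.4]), ([66, 271, 11, 20, 38], [70.4, 279.3]), ([66, 310, 8, 22, 41], [69.3, 321.3]), ([73, 337, 5, 11, 20], [75.0, 342.4])]
t [([506, 169, 17, 11, 86], [514.1, 173.8]), ([511, 198, 14, 7, 76], [517.6, 201.6]), ([391, 241, 12, 12, 58], [395.9, 248.2]), ([19, 312, 8, 17, 36], [22.6, 319.4])]
```

```bash
python3 - <<'E'
import cv2
for n in("c_s","c_t"): print(cv2.imread(f"pics/{n}.png").shape)
E
```

```text
(510, 750, 3)
(420, 780, 3)
```

View pics/c_s.png

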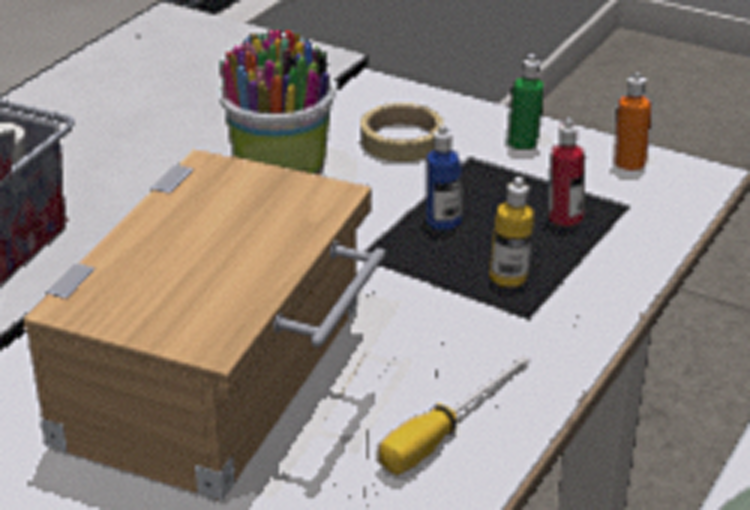

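View pics/c_t.png

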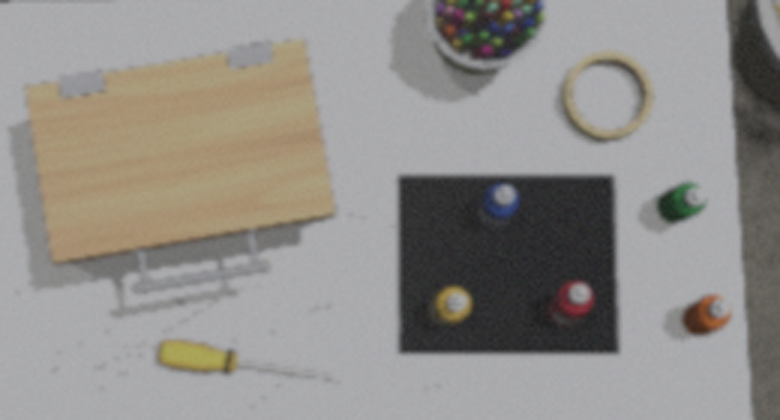

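```bash
python3 - <<'E'
from h import *
import pickle
fs,ft=pickle.load(open("f0.pkl","rb"))
S=lambda u,v:ray(fs,210+u/3,150+v/3); Tt=lambda u,v:ray(ft,230+u/3,180+v/3)
for n,a,b in [("BL",(28,322),(25,87)),("BR",(197,152),(305,40)),("FR",(370,188),(335,215)),("FL",(228,375),(52,262)),
 ("barL",(320,332),(135,287)),("barR",(378,257),(270,266)),("cap",(443,131),(505,192))]:
    p,r=tri(S(*a),Tt(*b)); print(n,p.round(4),np.round(r,4))
# top-only at known height
c=[plane(ft,230+u/3,180+v/3,.140) for u,v in[(25,87),(305,40),(335,215),(52,262)]]
for q in c: print(q.round(4))
print("sides",[np.linalg.norm(c[i]-c[(i+1)%4]).round(4) for i in range(4)])
hsv=cv2.cvtColor(ft["frame"],cv2.COLOR_BGR2HSV); m=cv2.inRange(hsv,(8,50,90),(25,255,255)); m[:,:230]=0;m[:,350:]=0;m[:190]=0;m[275:]=0
cs=max(cv2.findContours(m,cv2.RETR_EXTERNAL,cv2.CHAIN_APPROX_NONE)[0],key=cv2.contourArea)
bx=cv2.boxPoints(cv2.minAreaRect(cs)); print(bx)
c=np.array([plane(ft,u,v,.140) for u,v in bx]);print(c.round(4),[np.linalg.norm(c[i]-c[(i+1)%4]).round(4) for i in range(4)])
e=c[0]-c[1]; print("centre",c.mean(0),[np.arctan2(*(c[i]-c[(i+1)%4])[:2]) for i in range(4)])
for u,v in [(135,287),(270,266)]: print("bar",plane(ft,230+u/3,180+v/3,.133))
print("bottle cap top at z=.113",plane(ft,230+505/3,180+192/3,.113))
for n,z in (("s",.113),): print(plane(fs,210+443/3,150+131/3,z))
E
```

```text
BL [0.632  0.1973 0.1386] [0.0024 0.0024]
BR [ 0.6734 -0.0824  0.1378] [0.0012 0.0012]
FR [ 0.4977 -0.1061  0.1412] [0.0011 0.0011]
FL [0.4564 0.172  0.1421] [0.001 0.001]
barL [0.4291 0.0907 0.1391] [0.002 0.002]
barR [ 0.451  -0.0406  0.1226] [0.0012 0.0012]
cap [ 0.5188 -0.2786  0.1086] [0.0011 0.0011]
[0.6337 0.1986 0.14  ]
[ 0.6739 -0.0818  0.14  ]
[ 0.4969 -0.1066  0.14  ]
[0.4576 0.1728 0.14  ]
sides [np.float64(0.2833), np.float64(0.1788), np.float64(0.2822), np.float64(0.178)]
[[237.19632 209.13855]
 [330.86026 192.9896 ]
 [340.98154 251.69281]
 [247.3176  267.84177]]
[[ 0.6334  0.202   0.14  ]
 [ 0.675  -0.0794  0.14  ]
 [ 0.4968 -0.1046  0.14  ]
 [ 0.4561  0.1729  0.14  ]] [np.float64(0.2845), np.float64(0.18), np.float64(0.2805), np.float64(0.1797)]
centre [0.56532181 0.04772825 0.14      ] [np.float64(-0.14700496594679657), np.float64(1.4303687619003287), np.float64(2.9956351809247006), np.float64(-1.7336535044624137)]
bar [0.43145858 0.09211592 0.133     ]
bar [ 0.44880047 -0.04131235  0.133     ]
bottle cap top at z=.113 [ 0.51916968 -0.27762261  0.113     ]
[ 0.51414705 -0.27196188  0.113     ]
```

Blue bottle confirmed: blue body, white nozzle, on the mat at scene crop (443,180) and top crop (501,200). Green and orange stand off the mat. The lid measures 0.283 x 0.178 m at z = 0.14 and the chest yaw is about 0.144. That puts the bar at about (0.439, 0.028). Next: hover over the bar.

```bash
cat >> h.py <<'E'
def goto(xyz,yaw,tiltR=None):
    T=T_tool(); R=Ro.from_euler('xyz',[np.pi,0,yaw]).as_matrix()
    if tiltR is not None: R=R@tiltR
    tr=T[:3,:3].T@(np.array(xyz)-T[:3,3]); tw=np.degrees(Ro.from_matrix(T[:3,:3].T@R).as_rotvec())
    print("travel",tr.round(4).tolist(),"twist",tw.round(2).tolist(),"rows>=",max(np.linalg.norm(tr)/.05,np.linalg.norm(tw)/8.59).round(1))
YAW=0.144; O=np.array([0.572,0.047,0.])
def ch(x,y,z,O=O): 
    c,s=np.cos(YAW),np.sin(YAW); return O+np.array([c*x-s*y,s*x+c*y,z])
E
python3 - <<'E'
from h import *
print(ch(-.135,0,.13),ch(.083,0,.128))
goto([.21,-.589,.28],1.0)
goto([.425,.026,.26],1.715)
E
```

```text
[0.43839726 0.02762712 0.13      ] [0.65414094 0.05891074 0.128     ]
travel [-0.0002, 0.0004, -0.0884] twist [-0.03, -0.01, -37.66] rows>= 4.4
travel [0.409, -0.5065, -0.0681] twist [-0.03, -0.02, -78.62] rows>= 13.1
```

apply_moves(commands=[{"travel": [0.02,-0.03,-0.05],"twist": [0,0,-8],"claw": 0.03},{"travel": [0.04,-0.06,-0.07],"twist": [0,0,-16],"claw": 0.03},{"travel": [0.409,-0.5065,-0.068],"twist": [0,0,-78.6],"claw": 0.03},{"travel": [0.409,-0.5065,-0.068],"twist": [0,0,-78.6],"claw": 0.03},{"travel": [0.409,-0.5065,-0.068],"twist": [0,0,-78.6],"claw": 0.03},{"travel": [0.409,-0.5065,-0.068],"twist": [0,0,-78.6],"claw": 0.03},{"travel": [0.409,-0.5065,-0.068],"twist": [0,0,-78.6],"claw": 0.03},{"travel": [0.409,-0.5065,-0.068],"twist": [0,0,-78.6],"claw": 0.03},{"travel": [0.409,-0.5065,-0.068],"twist": [0,0,-78.6],"claw": 0.03},{"travel": [0.409,-0.5065,-0.068],"twist": [0,0,-78.6],"claw": 0.03}])

```text
clock: 1.25
position: [0.3636, -0.1424, 0.2604]
tool_rot: [3.141, 0.001, 1.72]
force: [2.1, -0.2, -0.8]
grip_width: 0.03
```

```bash
python3 - <<'E'
from h import *
goto([.425,.026,.26],1.715)
s=bot.observe();print(s["position"],s["tool_rot"],s["qpos"].round(2),s["clock"])
E
```

```text
travel [0.1574, 0.0858, 0.0003] twist [0.02, 0.05, 0.3] rows>= 3.6
[ 0.36360374 -0.14240686  0.26042309] [3.14115926e+00 8.23672784e-04 1.72020532e+00] [ 0.76  0.08 -0.56  2.05  0.05  1.02  0.32] 1.25
```

apply_moves(commands=[{"travel": [0.157,0.086,0],"twist": [0,0,0],"claw": 0.03},{"travel": [0.157,0.086,0],"twist": [0,0,0],"claw": 0.03},{"travel": [0.157,0.086,0],"twist": [0,0,0],"claw": 0.03},{"travel": [0.157,0.086,0],"twist": [0,0,0],"claw": 0.03},{"travel": [0.157,0.086,0],"twist": [0,0,0],"claw": 0.03},{"travel": [0.157,0.086,0],"twist": [0,0,0],"claw": 0.03}])

```text
clock: 1.85
position: [0.4259, 0.0237, 0.26]
tool_rot: [-3.141, -0.0, 1.716]
force: [-1.1, 0.1, -0.9]
grip_width: 0.0304
```

```bash
python3 - <<'E'
from h import *
import pickle
s=bot.observe();print(s["position"],s["tool_rot"],s["qpos"].round(2),s["clock"],s["force"])
f=grab("wrist");pickle.dump(f,open("w1.pkl","wb"));cv2.imwrite("pics/w1.png",f["frame"])
E
```

```text
[0.42589882 0.02368773 0.26000798] [-3.14116448e+00 -8.55060467e-05  1.71576720e+00] [ 0.46  0.17 -0.73  1.97  0.13  1.05 -0.19] 1.85 [-1.11362084  0.12785424 -0.90886688]
```

View pics/w1.png

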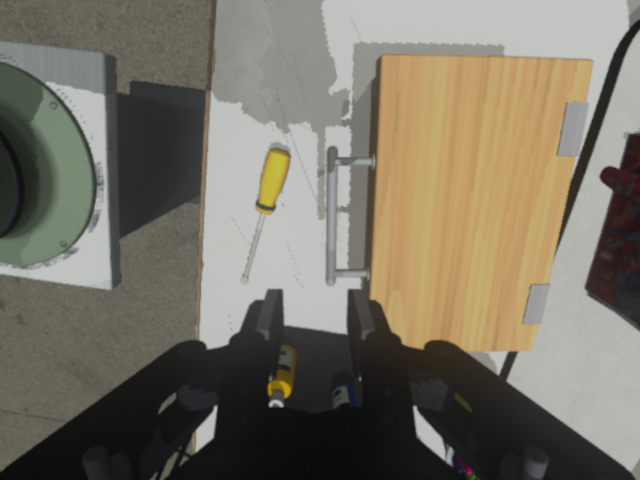

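The wrist view shows the bar as a vertical line from (332,153) to (331,282), and the lid's front edge at u of about 375.

```bash
python3 - <<'E'
from h import *
import pickle
f=pickle.load(open("w1.pkl","rb"));fs,ft=pickle.load(open("f0.pkl","rb"))
g=f["frame"];
print(g[215,320:345].sum(1)); print(g[250,320:345].sum(1))
for z in(.128,.134):
  for u,v in[(332,161),(331.5,215),(331,273)]: print("bar",z,plane(f,u,v,z).round(4))
for u,v in[(380,56),(592,61),(371,349),(534,351)]: print("lid",plane(f,u,v,.14).round(4))
o,d=ray(ft,230+202/3,180+276.5/3)
for v in (212,216,220): print(tri(ray(f,331.7,v),(o,d)))
E
```

```text
[439 438 442 442 463 491 428 365 387 430 462 481 483 465 440 410 433 499
 512 538 563 572 574 576 576]
[581 578 579 578 563 498 396 349 374 407 428 439 433 422 405 410 500 561
 578 577 565 543 551 570 576]
bar 0.128 [0.433  0.0785 0.128 ]
bar 0.128 [0.4405 0.0289 0.128 ]
bar 0.128 [ 0.4496 -0.03    0.128 ]
bar 0.134 [0.4327 0.0789 0.134 ]
bar 0.134 [0.44   0.0302 0.134 ]
bar 0.134 [ 0.4489 -0.0275  0.134 ]
lid [0.4574 0.1673 0.14  ]
lid [0.6333 0.1938 0.14  ]
lid [ 0.5035 -0.1043  0.14  ]
lid [ 0.6785 -0.0837  0.14  ]
(array([0.44228585, 0.02725605, 0.10767991]), [np.float64(0.00034476611465324375), np.float64(0.0003447661146533529)])
(array([0.4413224 , 0.02649757, 0.12180863]), [np.float64(8.385758284820628e-05), np.float64(8.385758284821192e-05)])
(array([0.44042717, 0.02580092, 0.13492115]), [np.float64(0.00048023968959118123), np.float64(0.0004802396895913614)])
```

```bash
sed -i 's/O=np.array(\[0.572,0.047/O=np.array([0.573,0.045/' h.py; python3 - <<'E'
from h import *
goto([.4395,.026,.20],1.715)
goto([.4395,.026,.114],1.715)
E
```

```text
travel [0.001, 0.014, 0.06] twist [-0.02, 0.01, -0.03] rows>= 1.2
travel [0.001, 0.0141, 0.146] twist [-0.02, 0.01, -0.03] rows>= 2.9
```

apply_moves(commands=[{"travel": [0.001,0.014,0.04],"twist": [0,0,0],"claw": 0.03},{"travel": [0.001,0.014,0.08],"twist": [0,0,0],"claw": 0.03},{"travel": [0.001,0.014,0.1],"twist": [0,0,0],"claw": 0.03},{"travel": [0.001,0.014,0.12],"twist": [0,0,0],"claw": 0.03},{"travel": [0.001,0.014,0.135],"twist": [0,0,0],"claw": 0.03},{"travel": [0.001,0.014,0.146],"twist": [0,0,0],"claw": 0.03},{"travel": [0.001,0.014,0.146],"twist": [0,0,0],"claw": 0.03}])

```text
clock: 2.6
position: [0.4391, 0.0256, 0.1133]
tool_rot: [-3.14, 0.0, 1.714]
force: [-0.1, 0.8, 0.9]
grip_width: 0.0303
```

```bash
python3 - <<'E'
from h import *
s=bot.observe();print(s["position"],s["force"])
f=grab("wrist");cv2.imwrite("pics/w2.png",f["frame"])
E
```

```text
[0.4390872  0.02561701 0.11334476] [-0.11177599  0.75131794  0.89590121]
```

View pics/w2.png

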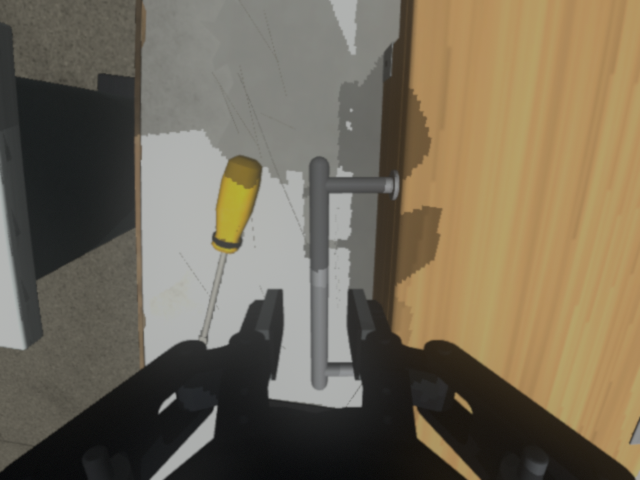

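The bar is centred between the fingers (bar u = 319, fingertips 282 to 348). Close on it.

apply_moves(commands=[{"travel": [0,0,0],"twist": [0,0,0],"claw": 0.0},{"travel": [0,0,0],"twist": [0,0,0],"claw": 0.0},{"travel": [0,0,0],"twist": [0,0,0],"claw": 0.0},{"travel": [0,0,0],"twist": [0,0,0],"claw": 0.0}], force=40)

```text
clock: 3.05
position: [0.4399, 0.0264, 0.1145]
tool_rot: [3.141, 0.0, 1.714]
force: [-0.4, -0.9, 0.0]
grip_width: 0.0
```

```bash
python3 - <<'E'
from h import *
import pickle
s=bot.observe();print(s["position"],s["force"],s["grip_width"])
f=grab("wrist");cv2.imwrite("pics/w3.png",f["frame"])
pickle.dump(f,open("w3.pkl","wb"))
T=T_tool()
for z in(0,-.019,-.03): print(z,proj(f,(T@np.array([0,0,z,1]))[:3]))
f2=grab("scene");crop(f2,"s3.png",210,150,410,320,4)
E
```

```text
[0.43992675 0.02643094 0.11449641] [-0.4397229  -0.90684665  0.00521192] 5.803985086182472e-06
0 [315.42561934 273.23497443]
-0.019 [315.45851773 287.59852524]
-0.03 [315.48074194 297.32251173]
```

View pics/w3.png

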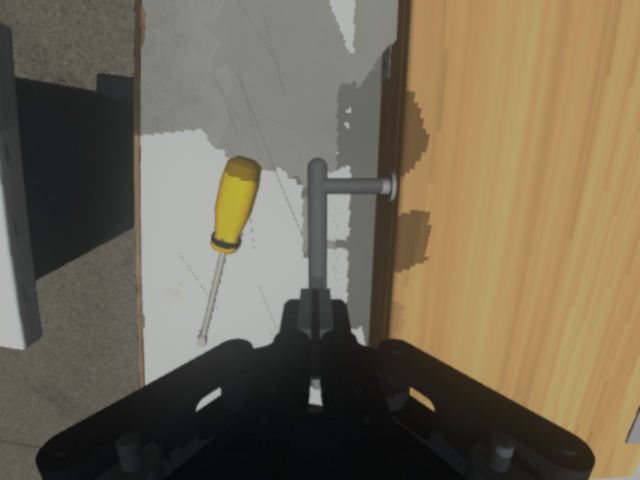

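View pics/s3.png

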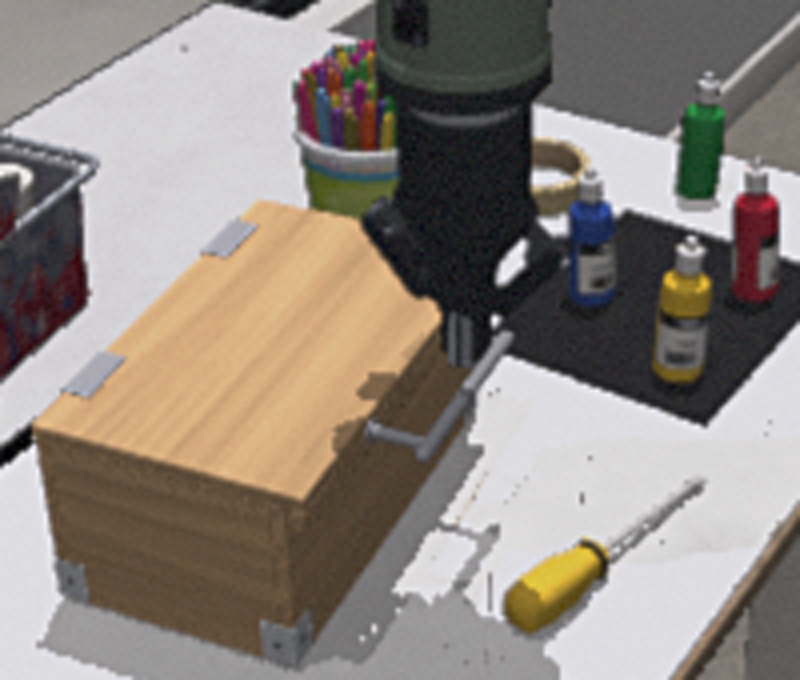

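```bash
python3 - <<'E'
from h import *
import pickle
w1=pickle.load(open("w1.pkl","rb"));w3=pickle.load(open("w3.pkl","rb"));fs,ft=pickle.load(open("f0.pkl","rb"))
print(tri(ray(w1,332,161),ray(w3,317.5,185)))
print(tri(ray(w1,332,149),ray(w3,317.5,159)))
f=grab("scene")
# bar left end in scene crop
print(tri(ray(w3,317.5,159),ray(fs,210+320/3,150+335/3)))
print(tri(ray(w1,332,149),ray(fs,210+320/3,150+335/3)))
for z in (.10,.105,.11,.115,.12,.13): 
  p=plane(w3,317.5,185,z); q=plane(w1,331,273,z); r=plane(w1,332,161,z); print(z,p.round(4),r.round(4),np.linalg.norm(q-r).round(4))
E
```

```text
(array([0.43347982, 0.07789254, 0.11981158]), [np.float64(1.7145440784542654e-05), np.float64(1.7145440784613314e-05)])
(array([0.43270387, 0.08815728, 0.09066757]), [np.float64(0.000932045538623475), np.float64(0.0009320455386235388)])
(array([0.4294255 , 0.09082424, 0.13567334]), [np.float64(0.0022203369457409815), np.float64(0.002220336945740975)])
(array([0.42989388, 0.08843604, 0.13406142]), [np.float64(0.0013072086978910226), np.float64(0.0013072086978911097)])
0.1 [0.434 0.075 0.1  ] [0.4347 0.0765 0.1   ] 0.1196
0.105 [0.4339 0.0757 0.105 ] [0.4344 0.0768 0.105 ] 0.1179
0.11 [0.4337 0.0765 0.11  ] [0.4341 0.0772 0.11  ] 0.1161
0.115 [0.4336 0.0772 0.115 ] [0.4338 0.0775 0.115 ] 0.1143
0.12 [0.4335 0.0779 0.12  ] [0.4335 0.0779 0.12  ] 0.1126
0.13 [0.4332 0.0794 0.13  ] [0.4329 0.0786 0.13  ] 0.1091
```

```bash
python3 - <<'E'
from h import *
f=grab("wrist");T=T_tool()
for x in(.011,-.011):
  for z in(0,-.01,-.019,-.03,-.04): print(x,z,proj(f,(T@np.array([x,0,z,1]))[:3]).round(1))
crop(f,"w3c.png",250,250,390,420,4)
f2=grab("scene");crop(f2,"s3c.png",300,190,360,260,8)
print(bot.observe()["clock"])
E
```

```text
0.011 0 [315.5 255.5]
0.011 -0.01 [315.5 261.9]
0.011 -0.019 [315.5 268.3]
0.011 -0.03 [315.5 277. ]
0.011 -0.04 [315.6 285.9]
-0.011 0 [315.4 290.5]
-0.011 -0.01 [315.5 298.4]
-0.011 -0.019 [315.5 306.3]
-0.011 -0.03 [315.5 316.9]
-0.011 -0.04 [315.5 327.8]
3.3
```

View pics/w3c.png

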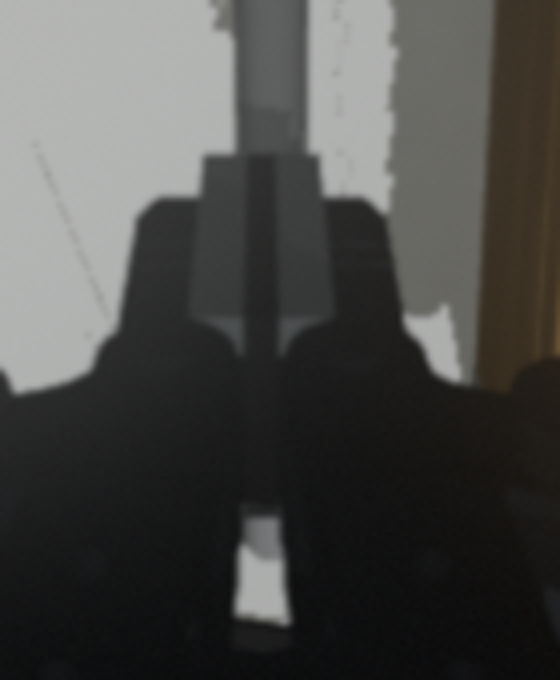

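View pics/s3c.png

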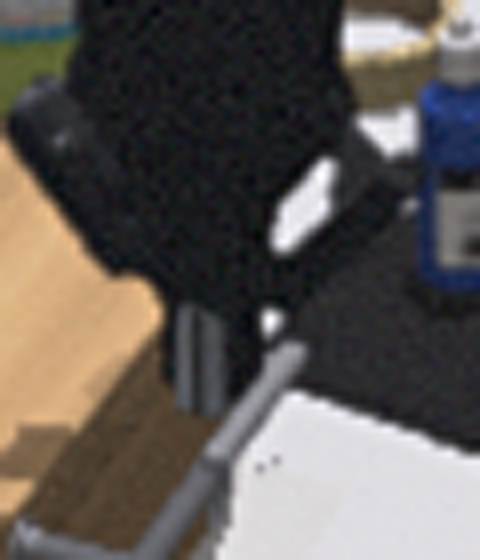

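```bash
python3 - <<'E'
from h import *
fs=bot.grab_frame("scene")
for z in (.115,.125,.135,.145,.155,.165): print(z,[proj(fs,p).round(1).tolist() for p in ([.44,.0264,z],[.4384,.0373,z],[.4416,.0155,z])], "bar")
for z in (.11,.12,.13): print("barL",z,proj(fs,[.433,.0785,z]).round(1),"C",proj(fs,[.4405,.0275,z]).round(1),"R",proj(fs,[.449,-.029,z]).round(1))
E
```

```text
0.115 [[326.4, 253.1], [324.6, 255.6], [328.2, 250.6]] bar
0.125 [[326.4, 249.8], [324.6, 252.3], [328.1, 247.3]] bar
0.135 [[326.3, 246.4], [324.5, 248.9], [328.1, 244.0]] bar
0.145 [[326.3, 243.1], [324.5, 245.6], [328.1, 240.6]] bar
0.155 [[326.3, 239.7], [324.5, 242.1], [328.1, 237.2]] bar
0.165 [[326.3, 236.2], [324.4, 238.7], [328.1, 233.8]] bar
barL 0.11 [317.4 267.1] C [326.  254.9] R [334.8 242.3]
barL 0.12 [317.4 263.7] C [326.  251.6] R [334.8 239.1]
barL 0.13 [317.3 260.4] C [325.9 248.3] R [334.8 235.8]
```

Both views put the closed fingertips at z of about 0.15, roughly 36 mm behind the reported TCP and above the bar. So the fingers closed over it, touching nothing. I'll reopen, go lower and check by camera.

apply_moves(commands=[{"travel": [0,0,0],"twist": [0,0,0],"claw": 0.03},{"travel": [0,0,0],"twist": [0,0,0],"claw": 0.03},{"travel": [0,0,0],"twist": [0,0,0],"claw": 0.03},{"travel": [0,0,0.01],"twist": [0,0,0],"claw": 0.03},{"travel": [0,0,0.02],"twist": [0,0,0],"claw": 0.03},{"travel": [0,0,0.03],"twist": [0,0,0],"claw": 0.03},{"travel": [0,0,0.038],"twist": [0,0,0],"claw": 0.03},{"travel": [0,0,0.038],"twist": [0,0,0],"claw": 0.03}])

```text
clock: 4.15
position: [0.439, 0.0266, 0.0749]
tool_rot: [-3.14, -0.0, 1.715]
force: [-0.9, -0.1, -0.4]
grip_width: 0.03
```

```bash
python3 - <<'E'
from h import *
s=bot.observe();print(s["position"],s["force"],s["grip_width"])
f=grab("wrist");cv2.imwrite("pics/w4.png",f["frame"])
f2=grab("scene");crop(f2,"s4.png",290,180,370,270,6)
E
```

```text
[0.43898347 0.02656512 0.07491425] [-0.93248854 -0.09879454 -0.35058113] 0.03002051558017163
```

View pics/w4.png

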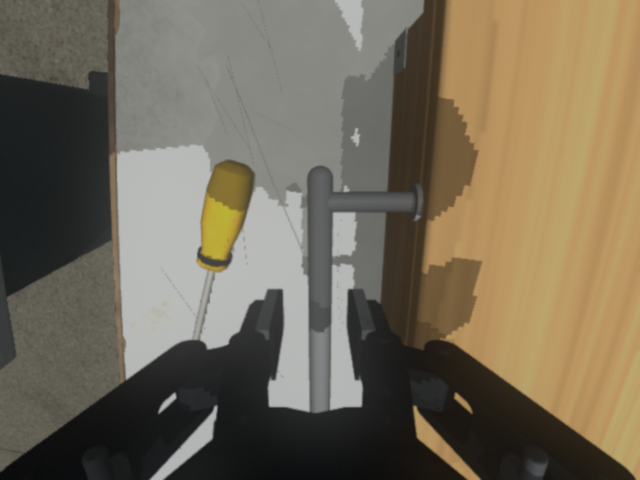

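View pics/s4.png

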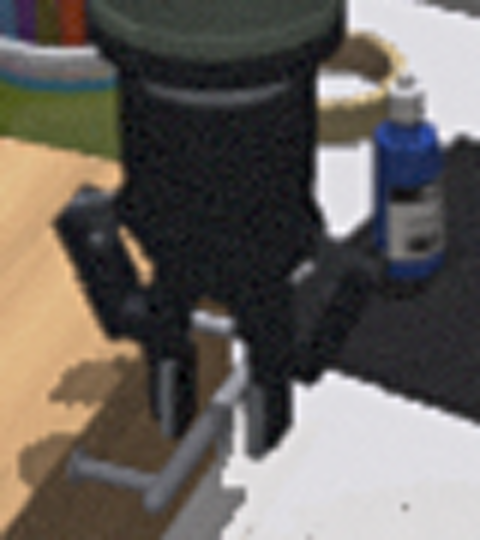

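The fingers now straddle the bar. Close.

apply_moves(commands=[{"travel": [0,0,0],"twist": [0,0,0],"claw": 0.0},{"travel": [0,0,0],"twist": [0,0,0],"claw": 0.0},{"travel": [0,0,0],"twist": [0,0,0],"claw": 0.0},{"travel": [0,0,0],"twist": [0,0,0],"claw": 0.0}], force=40)

```text
clock: 4.65
position: [0.4413, 0.0268, 0.0768]
tool_rot: [3.139, -0.0, 1.714]
force: [6.9, 0.5, -2.6]
grip_width: 0.0082
```

```bash
python3 - <<'E'
from h import *
s=bot.observe();print(s["position"],s["force"],s["grip_width"],s["clock"])
f=grab("wrist");cv2.imwrite("pics/w5.png",f["frame"])
E
```

```text
[0.44125354 0.02677457 0.07678239] [ 6.90686421  0.51155575 -2.6357613 ] 0.008150963560877942 4.65
```

View pics/w5.png

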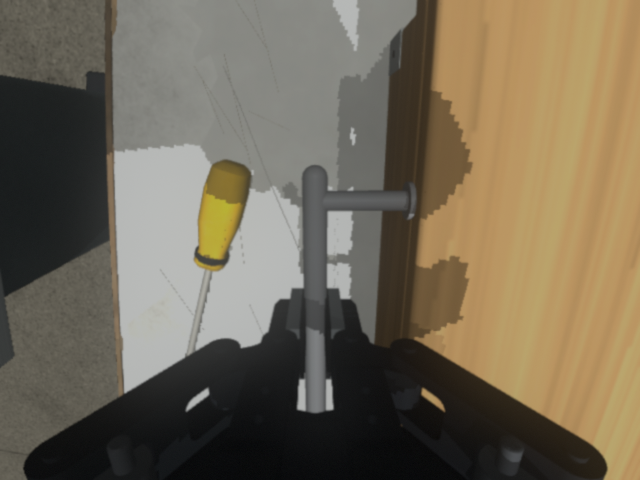

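Gripped at 0.0082 m. Lift along the arc: radius 0.218, tool y = toward the hinge.

```bash
python3 - <<'E'
import numpy as np
for a in np.arange(.07,1.55,.07): print(round(a,2),round(.218*(1-np.cos(a)),4),round(-.218*np.sin(a),4))
E
```

```text
0.07 0.0005 -0.0152
0.14 0.0021 -0.0304
0.21 0.0048 -0.0454
0.28 0.0085 -0.0602
0.35 0.0132 -0.0748
0.42 0.0189 -0.0889
0.49 0.0257 -0.1026
0.56 0.0333 -0.1158
0.63 0.0419 -0.1284
0.7 0.0513 -0.1404
0.77 0.0615 -0.1518
0.84 0.0725 -0.1623
0.91 0.0842 -0.1721
0.98 0.0966 -0.181
1.05 0.1095 -0.1891
1.12 0.123 -0.1962
1.19 0.137 -0.2024
1.26 0.1513 -0.2076
1.33 0.166 -0.2117
1.4 0.1809 -0.2148
1.47 0.1961 -0.2169
1.54 0.2113 -0.2179
```

apply_moves(commands=[{"travel": [0,0.001,-0.015],"twist": [0,0,0],"claw": 0.0},{"travel": [0,0.002,-0.03],"twist": [0,0,0],"claw": 0.0},{"travel": [0,0.005,-0.045],"twist": [0,0,0],"claw": 0.0},{"travel": [0,0.008,-0.06],"twist": [0,0,0],"claw": 0.0},{"travel": [0,0.013,-0.075],"twist": [0,0,0],"claw": 0.0},{"travel": [0,0.019,-0.089],"twist": [0,0,0],"claw": 0.0}])

```text
clock: 5.3
position: [0.4589, 0.0294, 0.1661]
tool_rot: [3.141, -0.0, 1.715]
force: [4.4, 1.4, -6.9]
grip_width: 0.0083
```

apply_moves(commands=[{"travel": [0,0.007,-0.014],"twist": [0,0,0],"claw": 0.0},{"travel": [0,0.014,-0.027],"twist": [0,0,0],"claw": 0.0},{"travel": [0,0.023,-0.039],"twist": [0,0,0],"claw": 0.0},{"travel": [0,0.032,-0.051],"twist": [0,0,0],"claw": 0.0},{"travel": [0,0.0425,-0.063],"twist": [0,0,0],"claw": 0.0},{"travel": [0,0.0535,-0.073],"twist": [0,0,0],"claw": 0.0},{"travel": [0,0.065,-0.083],"twist": [0,0,0],"claw": 0.0},{"travel": [0,0.0775,-0.092],"twist": [0,0,0],"claw": 0.0},{"travel": [0,0.0905,-0.1],"twist": [0,0,0],"claw": 0.0}])

```text
clock: 6.2
position: [0.5467, 0.0423, 0.2673]
tool_rot: [-3.139, 0.001, 1.715]
force: [-22.4, -1.7, 33.2]
grip_width: 0.0083
```

```bash
python3 - <<'E'
from h import *
s=bot.observe();print(s["position"],s["force"],s["grip_width"],s["clock"])
f=grab("wrist");cv2.imwrite("pics/w6.png",f["frame"])
f=grab("scene");crop(f,"s6.png",180,80,420,320,2.5)
E
```

```text
[0.54665952 0.04230324 0.26730922] [-22.39995835  -1.73404056  33.2437668 ] 0.008291589744315798 6.2
```

View pics/s6.png

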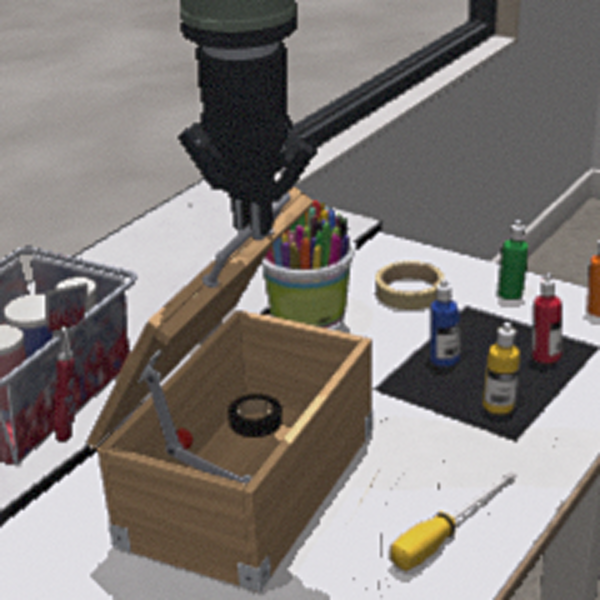

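View pics/w6.png

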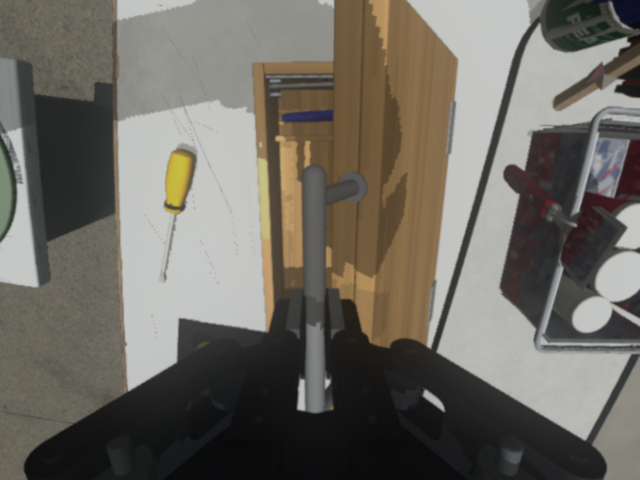

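The -22 / +33 N is radial: my arc was about 2.7 mm inside the true one, and the tangential part is only about 3 N. The scene shows the stay still bent, knuckle at crop (180,440). A circle fit gives a start angle of -0.014 and now θ = 1.034. I'll correct the radius and carry on gently.

apply_moves(commands=[{"travel": [0,-0.001,-0.003],"twist": [0,0,0],"claw": 0.0},{"travel": [0,0.0035,-0.006],"twist": [0,0,0],"claw": 0.0},{"travel": [0,0.0075,-0.0078],"twist": [0,0,0],"claw": 0.0},{"travel": [0,0.0113,-0.0094],"twist": [0,0,0],"claw": 0.0},{"travel": [0,0.0162,-0.0118],"twist": [0,0,0],"claw": 0.0},{"travel": [0,0.0211,-0.0141],"twist": [0,0,0],"claw": 0.0}])

```text
clock: 6.9
position: [0.5691, 0.0457, 0.2797]
tool_rot: [-3.141, -0.0, 1.715]
force: [-3.9, 4.3, -1.2]
grip_width: 0.008
```

```bash
cat >> h.py <<'E'
P0=np.array([.4413,.0268,.0768])
def lid(verbose=True):
    s=bot.observe(); d=s["position"]-P0; a=d[0]*np.cos(YAW)+d[1]*np.sin(YAW)
    X=-.218*np.cos(-.014)+a; Z=.218*np.sin(-.014)+d[2]
    th=np.arctan2(Z,-X); F=s["force"]; fx=F[0]*np.cos(YAW)+F[1]*np.sin(YAW)
    print("clock",round(s["clock"],2),"theta",round(th,4),"r",round(np.hypot(X,Z),4),"Frad_out",round(-fx*np.cos(th)+F[2]*np.sin(th),1),"Ftan_up",round(fx*np.sin(th)+F[2]*np.cos(th),1),"Flat",round(-F[0]*np.sin(YAW)+F[1]*np.cos(YAW),1),"w",round(s["grip_width"],4))
    return th
def arc(ths,rad=0.,tan=0.):
    th=lid()
    for t in ths:
        y=-.218*np.cos(t)+.218*np.cos(th)-rad*np.cos(t); z=-(.218*np.sin(t)-.218*np.sin(th))-rad*np.sin(t)
        print(round(t,3),[0,round(y,4),round(z,4)])
E
python3 - <<'E'
from h import *
arc(np.arange(1.16,1.25,.01))
E
```

```text
clock 6.9 theta 1.1525 r 0.2187 Frad_out 0.2 Ftan_up -3.5 Flat 4.8 w 0.008
1.16 [0, np.float64(0.0015), np.float64(-0.0007)]
1.17 [0, np.float64(0.0035), np.float64(-0.0015)]
1.18 [0, np.float64(0.0055), np.float64(-0.0024)]
1.19 [0, np.float64(0.0075), np.float64(-0.0032)]
1.2 [0, np.float64(0.0095), np.float64(-0.004)]
1.21 [0, np.float64(0.0116), np.float64(-0.0048)]
1.22 [0, np.float64(0.0136), np.float64(-0.0055)]
1.23 [0, np.float64(0.0157), np.float64(-0.0063)]
1.24 [0, np.float64(0.0177), np.float64(-0.007)]
1.25 [0, np.float64(0.0198), np.float64(-0.0077)]
```

apply_moves(commands=[{"travel": [0,0.0035,-0.0015],"twist": [0,0,0],"claw": 0.0},{"travel": [0,0.0065,-0.0028],"twist": [0,0,0],"claw": 0.0},{"travel": [0,0.0095,-0.004],"twist": [0,0,0],"claw": 0.0},{"travel": [0,0.0116,-0.0048],"twist": [0,0,0],"claw": 0.0},{"travel": [0,0.0136,-0.0055],"twist": [0,0,0],"claw": 0.0}])

```text
clock: 7.4
position: [0.5826, 0.0477, 0.2855]
tool_rot: [3.141, -0.0, 1.715]
force: [-4.5, 3.0, 5.2]
grip_width: 0.0079
```

```bash
python3 - <<'E'
from h import *
arc(np.arange(1.23,1.3,.01))
f=grab("scene");crop(f,"s7.png",180,80,420,320,2.5)
E
```

```text
clock 7.4 theta 1.2204 r 0.219 Frad_out 6.3 Ftan_up -2.0 Flat 3.6 w 0.0079
1.23 [0, np.float64(0.002), np.float64(-0.0007)]
1.24 [0, np.float64(0.004), np.float64(-0.0014)]
1.25 [0, np.float64(0.0061), np.float64(-0.0021)]
1.26 [0, np.float64(0.0082), np.float64(-0.0028)]
1.27 [0, np.float64(0.0102), np.float64(-0.0035)]
1.28 [0, np.float64(0.0123), np.float64(-0.0041)]
1.29 [0, np.float64(0.0144), np.float64(-0.0047)]
1.3 [0, np.float64(0.0165), np.float64(-0.0053)]
```

View pics/s7.png

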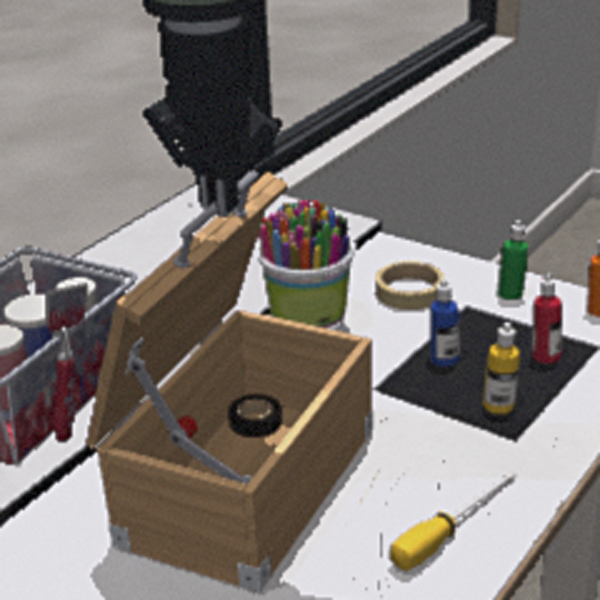

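apply_moves(commands=[{"travel": [0,0.001,-0.0008],"twist": [0,0,0],"claw": 0.0},{"travel": [0,0.002,-0.001],"twist": [0,0,0],"claw": 0.0},{"travel": [0,0.003,-0.0014],"twist": [0,0,0],"claw": 0.0},{"travel": [0,0.004,-0.0017],"twist": [0,0,0],"claw": 0.0},{"travel": [0,0.005,-0.002],"twist": [0,0,0],"claw": 0.0}])

```text
clock: 7.95
position: [0.5874, 0.0484, 0.2873]
tool_rot: [3.141, -0.0, 1.715]
force: [-4.4, 4.3, 2.8]
grip_width: 0.0079
```

```bash
python3 - <<'E'
from h import *
arc(np.arange(1.25,1.3,.01))
E
```

```text
clock 7.95 theta 1.2441 r 0.219 Frad_out 3.9 Ftan_up -2.6 Flat 4.9 w 0.0079
1.25 [0, np.float64(0.0012), np.float64(-0.0004)]
1.26 [0, np.float64(0.0033), np.float64(-0.0011)]
1.27 [0, np.float64(0.0054), np.float64(-0.0017)]
1.28 [0, np.float64(0.0075), np.float64(-0.0024)]
1.29 [0, np.float64(0.0095), np.float64(-0.003)]
1.3 [0, np.float64(0.0116), np.float64(-0.0036)]
```

apply_moves(commands=[{"travel": [0,0.001,-0.0005],"twist": [0,0,0],"claw": 0.0},{"travel": [0,0.002,-0.0008],"twist": [0,0,0],"claw": 0.0},{"travel": [0,0.003,-0.0011],"twist": [0,0,0],"claw": 0.0},{"travel": [0,0.004,-0.0015],"twist": [0,0,0],"claw": 0.0},{"travel": [0,0.005,-0.0018],"twist": [0,0,0],"claw": 0.0}])

```text
clock: 8.45
position: [0.5926, 0.0492, 0.2893]
tool_rot: [3.141, -0.0, 1.715]
force: [-3.4, 5.3, 3.9]
grip_width: 0.0079
```

```bash
python3 - <<'E'
from h import *
arc(np.arange(1.27,1.32,.01))
f=grab("scene");crop(f,"s8.png",200,180,300,300,5)
E
```

```text
clock 8.45 theta 1.2697 r 0.2193 Frad_out 4.5 Ftan_up -1.3 Flat 5.8 w 0.0079
1.27 [0, np.float64(0.0001), np.float64(-0.0)]
1.28 [0, np.float64(0.0022), np.float64(-0.0007)]
1.29 [0, np.float64(0.0042), np.float64(-0.0013)]
1.3 [0, np.float64(0.0063), np.float64(-0.0019)]
1.31 [0, np.float64(0.0084), np.float64(-0.0024)]
1.32 [0, np.float64(0.0106), np.float64(-0.003)]
```

View pics/s8.png

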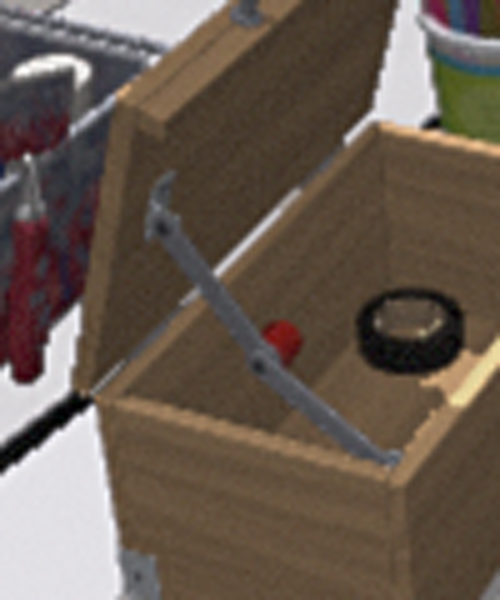

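apply_moves(commands=[{"travel": [0,0.001,-0.0004],"twist": [0,0,0],"claw": 0.0},{"travel": [0,0.002,-0.0007],"twist": [0,0,0],"claw": 0.0},{"travel": [0,0.003,-0.001],"twist": [0,0,0],"claw": 0.0},{"travel": [0,0.004,-0.0014],"twist": [0,0,0],"claw": 0.0}])

```text
clock: 8.9
position: [0.5967, 0.0498, 0.2906]
tool_rot: [3.14, -0.001, 1.715]
force: [-3.2, 4.6, -0.0]
grip_width: 0.008
```

```bash
python3 - <<'E'
from h import *
lid()
f=grab("scene");crop(f,"s9.png",200,180,300,300,5)
E
```

```text
clock 8.9 theta 1.2896 r 0.2193 Frad_out 0.6 Ftan_up -2.4 Flat 5.0 w 0.008
```

View pics/s9.png

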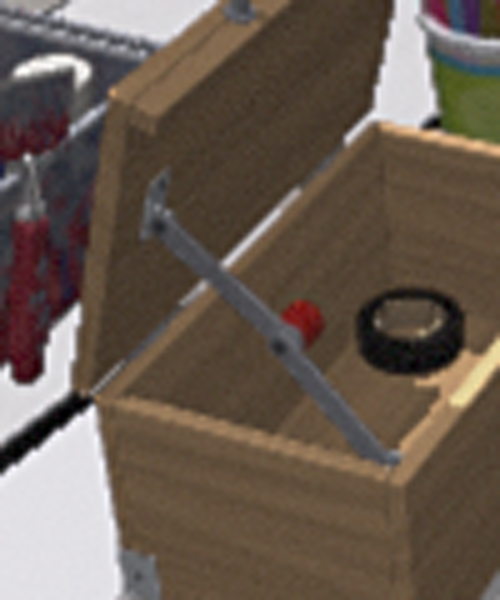

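The stay now looks essentially straight: pin (157,222), knuckle (280,343), foot (393,460). One small step more to feel for tautness.

apply_moves(commands=[{"travel": [0,0.0007,-0.0003],"twist": [0,0,0],"claw": 0.0},{"travel": [0,0.001,-0.0004],"twist": [0,0,0],"claw": 0.0}])

```text
clock: 9.15
position: [0.5967, 0.0498, 0.2906]
tool_rot: [-3.14, -0.0, 1.715]
force: [-7.0, 4.1, 0.8]
grip_width: 0.0081
```

```bash
python3 - <<'E'
from h import *
lid()
f=grab("scene");crop(f,"s10.png",200,180,300,300,5)
E
```

```text
clock 9.15 theta 1.2896 r 0.2193 Frad_out 2.5 Ftan_up -5.9 Flat 5.1 w 0.0081
```

View pics/s10.png

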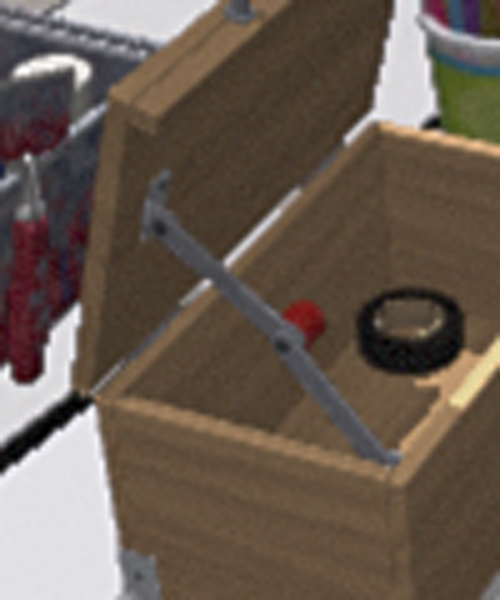

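Taut: θ did not advance and the tangential pull went from 2 to 6 N. Now let the pull off gently so it locks.

apply_moves(commands=[{"travel": [0,-0.0015,0.0005],"twist": [0,0,0],"claw": 0.0},{"travel": [0,-0.0025,0.0008],"twist": [0,0,0],"claw": 0.0},{"travel": [0,-0.0035,0.0011],"twist": [0,0,0],"claw": 0.0},{"travel": [0,-0.0042,0.0013],"twist": [0,0,0],"claw": 0.0}])

```text
clock: 9.6
position: [0.594, 0.0494, 0.2897]
tool_rot: [3.139, -0.001, 1.715]
force: [4.8, 5.2, -0.1]
grip_width: 0.0077
```

```bash
python3 - <<'E'
from h import *
lid()
f=grab("scene");crop(f,"s11.png",200,180,300,300,5)
E
```

```text
clock 9.6 theta 1.2766 r 0.2193 Frad_out -1.7 Ftan_up 5.2 Flat 4.4 w 0.0077
```

View pics/s11.png

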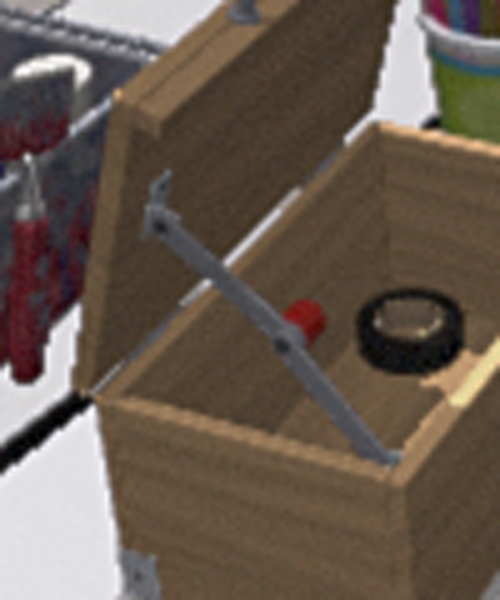

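```bash
python3 - <<'E'
from h import *
f=bot.grab_frame("scene")
n=np.array([-np.sin(YAW),np.cos(YAW),0]); xh=np.array([np.cos(YAW),np.sin(YAW),0])
def pl(u,v,c):
    o,d=ray(f,u,v); t=(c-n@(o-O))/(n@d); p=o+t*d; return np.array([xh@(p-O),p[2]])
pics={"bent(s8)":[(162,225),(262,362),(395,460)],"taut(s10)":[(158,222),(283,342),(393,460)],"now":[(158,222),(283,341),(393,460)]}
for k,pts in pics.items():
    A,B,C=[pl(200+u/5,180+v/5,.118) for u,v in pts]
    a1=np.arctan2(*(A-B)[::-1]);a2=np.arctan2(*(B-C)[::-1])
    print(k,A.round(4),B.round(4),C.round(4),"len",np.linalg.norm(A-B).round(4),np.linalg.norm(B-C).round(4),"bend",(a1-a2).round(3))
crop(f,"s12.png",200,180,300,300,5)
hsv=cv2.cvtColor(f["frame"],cv2.COLOR_BGR2HSV);m=cv2.inRange(hsv,(0,150,80),(8,255,255))|cv2.inRange(hsv,(172,150,80),(180,255,255));m[:,:250]=0;m[:,275:]=0;m[:235]=0;m[255:]=0
ys,xs=np.nonzero(m);print(xs.mean(),ys.mean(),len(xs),pl(xs.mean(),ys.mean(),.107))
lid()
E
```

```text
bent(s8) [0.0449 0.2231] [-1.000e-04  1.591e-01] [-0.0665  0.1224] len 0.0782 0.0759 bend 0.452
taut(s10) [0.0468 0.2242] [-0.0128  0.1741] [-0.0654  0.122 ] len 0.0778 0.0741 bend -0.081
now [0.0468 0.2242] [-0.0128  0.1747] [-0.0654  0.122 ] len 0.0775 0.0744 bend -0.094
260.7027027027027 242.72972972972974 37 [-0.01816901  0.18414183]
clock 9.7 theta 1.2766 r 0.2193 Frad_out -0.9 Ftan_up 3.8 Flat 4.5 w 0.0079
```

apply_moves(commands=[{"travel": [0,-0.001,0.0003],"twist": [0,0,0],"claw": 0.0},{"travel": [0,-0.001,0.0003],"twist": [0,0,0],"claw": 0.0}])

```text
clock: 9.9
position: [0.5933, 0.0493, 0.2896]
tool_rot: [3.138, -0.001, 1.715]
force: [5.5, 5.7, 0.3]
grip_width: 0.0081
```

```bash
python3 - <<'E'
from h import *
lid()
f=grab("scene");crop(f,"s13.png",225,210,290,280,8)
E
```

```text
clock 9.9 theta 1.2734 r 0.2193 Frad_out -1.5 Ftan_up 6.1 Flat 4.9 w 0.0081
```

View pics/s13.png

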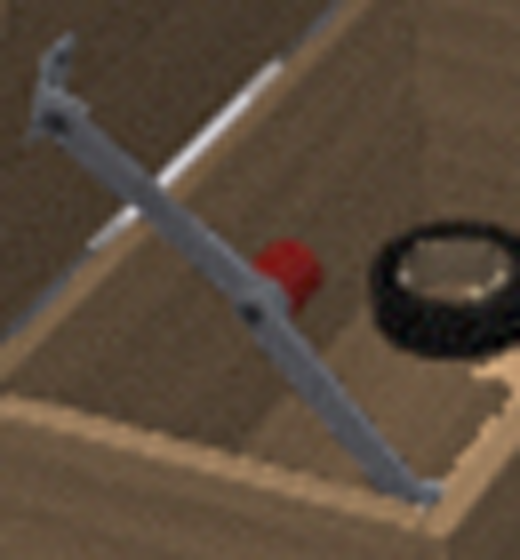

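The stay is kinked past straight (upper link 44°, lower 47° in the image) and the lid sank 0.013 rad. Unload the bar, let go and check.

apply_moves(commands=[{"travel": [0,0.001,-0.0003],"twist": [0,0,0],"claw": 0.0},{"travel": [0,0.001,-0.0003],"twist": [0,0,0],"claw": 0.03},{"travel": [0,0.001,-0.0003],"twist": [0,0,0],"claw": 0.03},{"travel": [0,0.001,-0.0003],"twist": [0,0,0],"claw": 0.03}])

```text
clock: 10.35
position: [0.5932, 0.0483, 0.2891]
tool_rot: [3.142, 0.0, 1.714]
force: [0.3, 0.2, -0.3]
grip_width: 0.0304
```

```bash
python3 - <<'E'
from h import *
lid()
s=bot.observe();print(s["position"],s["qpos"].round(2),s["force"])
f=grab("scene");crop(f,"s14.png",225,210,290,280,8)
E
```

```text
clock 10.35 theta 1.2716 r 0.219 Frad_out -0.3 Ftan_up 0.2 Flat 0.2 w 0.0304
[0.59321692 0.04829699 0.28914898] [ 0.28  0.46 -0.68  1.53  0.29  1.26 -0.29] [ 0.28187309  0.22258293 -0.26077291]
```

View pics/s14.png

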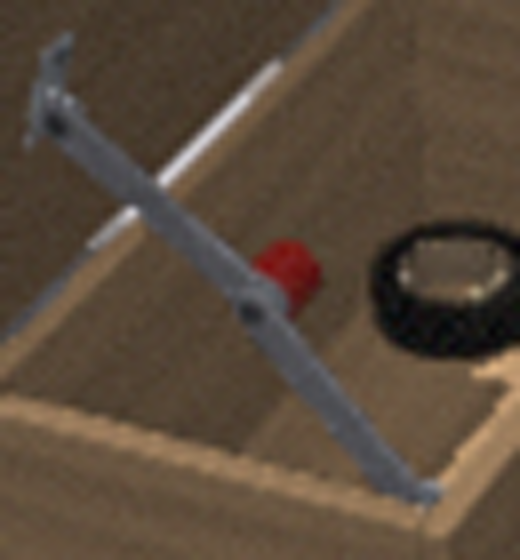

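The stay stays kinked after release and the bar force is zero. Back off upward, then to the bottle.

```bash
python3 - <<'E'
from h import *
goto([.593,.048,.37],1.715)
goto([.518,-.277,.20],3.286)
E
```

```text
travel [-0.0003, -0.0002, -0.0809] twist [0.0, 0.02, -0.05] rows>= 1.6
travel [-0.3112, -0.1209, 0.0892] twist [-0.01, 0.02, -90.06] rows>= 10.5
```

apply_moves(commands=[{"travel": [0,0,-0.04],"twist": [0,0,0],"claw": 0.03},{"travel": [0,0,-0.08],"twist": [0,0,0],"claw": 0.03},{"travel": [-0.02,-0.02,-0.09],"twist": [0,0,-8],"claw": 0.085},{"travel": [-0.05,-0.05,-0.09],"twist": [0,0,-16],"claw": 0.085},{"travel": [-0.09,-0.07,-0.09],"twist": [0,0,-24],"claw": 0.085},{"travel": [-0.13,-0.09,-0.08],"twist": [0,0,-32],"claw": 0.085},{"travel": [-0.17,-0.11,-0.06],"twist": [0,0,-40],"claw": 0.085},{"travel": [-0.21,-0.12,-0.03],"twist": [0,0,-48],"claw": 0.085},{"travel": [-0.25,-0.121,0.0],"twist": [0,0,-56],"claw": 0.085},{"travel": [-0.29,-0.121,0.03],"twist": [0,0,-64],"claw": 0.085}])

```text
clock: 11.4
position: [0.5136, -0.2519, 0.2629]
tool_rot: [-3.141, 0.001, 2.837]
force: [0.3, -0.2, 0.5]
grip_width: 0.0849
```

```bash
python3 - <<'E'
from h import *
s=bot.observe();print(s["position"],s["tool_rot"],s["qpos"].round(2),s["clock"])
goto([.518,-.277,.20],3.286)
f=grab("top");crop(f,"t15.png",230,150,430,300,4)
f=grab("scene");crop(f,"s15.png",200,150,330,300,4)
E
```

```text
[ 0.51361144 -0.25192853  0.26293567] [-3.14053719e+00  9.56094410e-04  2.83670645e+00] [ 0.91  0.46 -0.79  1.63  0.35  1.2   1.31] 11.4
travel [-0.0117, -0.0225, 0.063] twist [-0.07, 0.04, -25.74] rows>= 3.0
```

View pics/t15.png

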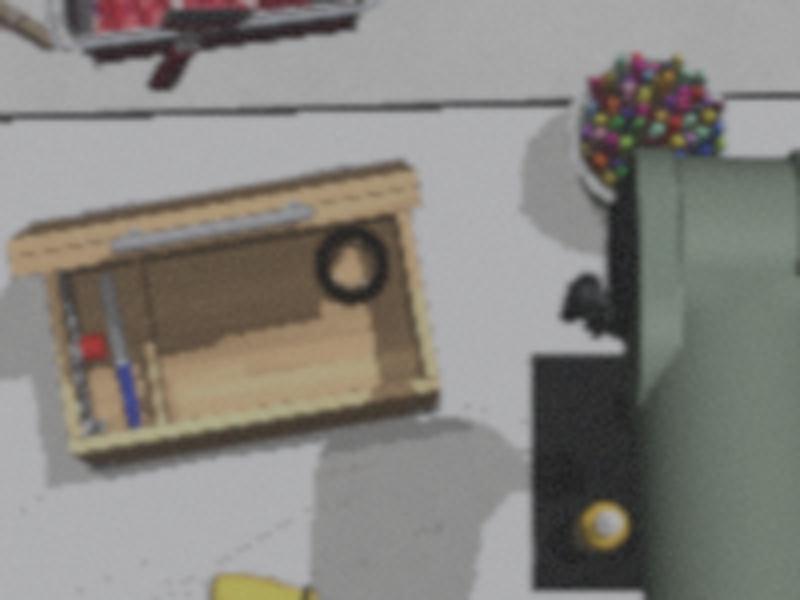

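View pics/s15.png

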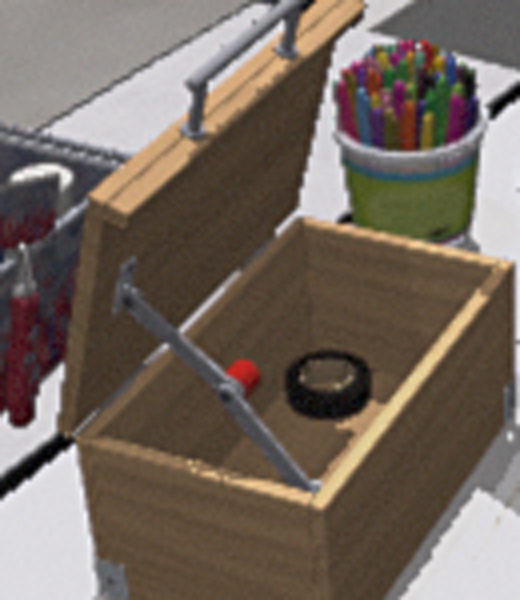

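The lid stands on the stay. The red roller shows at top (253,236.5) and scene (260.8,243.8), and the bay front is free. Carry on to hover over the bottle.

apply_moves(commands=[{"travel": [-0.012,-0.0225,0.0],"twist": [0,0,-8.5],"claw": 0.085},{"travel": [-0.012,-0.0225,0.0],"twist": [0,0,-17],"claw": 0.085},{"travel": [-0.012,-0.0225,0.01],"twist": [0,0,-25.7],"claw": 0.085},{"travel": [-0.012,-0.0225,0.02],"twist": [0,0,-25.7],"claw": 0.085}])

```text
clock: 11.9
position: [0.5187, -0.2749, 0.2432]
tool_rot: [3.141, 0.0, -3.001]
force: [-0.5, -0.4, -0.7]
grip_width: 0.0852
```

```bash
python3 - <<'E'
from h import *
import pickle
s=bot.observe();print(s["position"],s["tool_rot"],s["qpos"].round(2),s["clock"])
f=grab("wrist");pickle.dump(f,open("w16.pkl","wb"));cv2.imwrite("pics/w16.png",f["frame"])
fs=bot.grab_frame("scene");ft=bot.grab_frame("top")
o=tri(ray(fs,260.75,243.75),ray(ft,253,236.5)); print("roller",o)
d=o[0]-O; print("chest",d[0]*np.cos(YAW)+d[1]*np.sin(YAW),-d[0]*np.sin(YAW)+d[1]*np.cos(YAW),d[2])
print("cap proj",proj(f,[.5185,-.2775,.111]),"base",proj(f,[.5185,-.2775,.003]))
E
```

```text
[ 0.51872315 -0.27491632  0.24321497] [ 3.14140884e+00  3.30244175e-04 -3.00078268e+00] [ 0.98  0.53 -0.87  1.61  0.43  1.2   1.73] 11.9
roller (array([0.54112216, 0.14924196, 0.18162457]), [np.float64(0.0016409453651275712), np.float64(0.001640945365127503)])
chest -0.016588880829003016 0.10773760605572302 0.18162456823277193
cap proj [312.37892659 218.17282194] base [313.02232545 197.4146259 ]
```

View pics/w16.png

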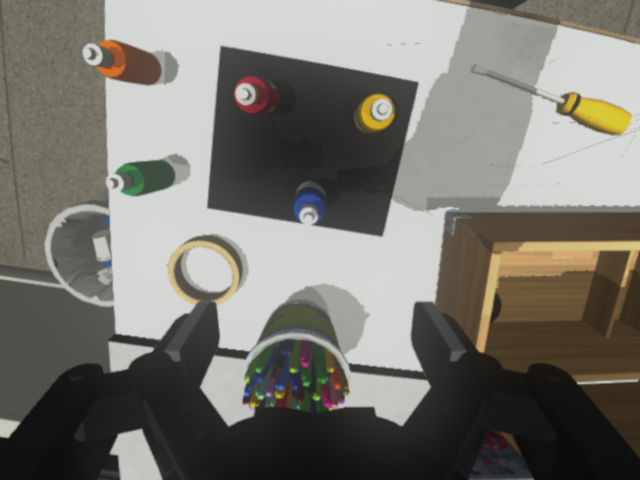

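The bottles are in view: blue nozzle (308,217), red (246,93), yellow (381,108). Refine the position.

```bash
python3 - <<'E'
from h import *
import pickle
f=pickle.load(open("w16.pkl","rb"));fs,ft=pickle.load(open("f0.pkl","rb"))
print(plane(f,308,216,.112))
print(tri(ray(f,308,216),ray(fs,210+443/3,150+131/3),ray(ft,230+505/3,180+192/3)))
# body bottom centre approx: top-of-base edge
hsv=cv2.cvtColor(f["frame"],cv2.COLOR_BGR2HSV);m=cv2.inRange(hsv,(105,90,40),(130,255,255));m[:170]=0;m[240:]=0;m[:,:280]=0;m[:,340:]=0
ys,xs=np.nonzero(m);print(xs.mean(),xs.min(),xs.max(),ys.min(),ys.max())
for z in(.06,.075,.089): print(z,plane(f,(xs.min()+xs.max())/2,ys.max(),z),)
print([proj(f,[.5185,y,.08]).round(1) for y in(-.274,-.277,-.280)])
for n,g in(("red",(246,93)),("yel",(381,108))): print(n,plane(f,*g,.112))
E
```

```text
[ 0.51674155 -0.28192271  0.112     ]
(array([ 0.51884489, -0.28025128,  0.10719854]), [np.float64(0.0018482755027315297), np.float64(0.0005226587633476573), np.float64(0.0022566703260792345)])
308.95061728395063 293 324 189 220
0.06 [ 0.53376858 -0.28008962  0.06      ]
0.075 [ 0.52995242 -0.2803312   0.075     ]
0.089 [ 0.52639067 -0.28055667  0.089     ]
[array([315.9, 211.4]), array([313.1, 211. ]), array([310.2, 210.6])]
red [ 0.41672387 -0.3492488   0.112     ]
yel [ 0.41242328 -0.23226381  0.112     ]
```

```bash
python3 - <<'E'
from h import *
goto([.518,-.280,.09],3.286)
E
```

```text
travel [0.001, -0.0053, 0.1531] twist [0.03, -0.05, -0.59] rows>= 3.1
```

apply_moves(commands=[{"travel": [0.001,-0.005,0.04],"twist": [0,0,-0.6],"claw": 0.085},{"travel": [0.001,-0.005,0.08],"twist": [0,0,-0.6],"claw": 0.085},{"travel": [0.001,-0.005,0.12],"twist": [0,0,-0.6],"claw": 0.085},{"travel": [0.001,-0.005,0.153],"twist": [0,0,-0.6],"claw": 0.085},{"travel": [0.001,-0.005,0.153],"twist": [0,0,-0.6],"claw": 0.085}])

```text
clock: 12.55
position: [0.5166, -0.2791, 0.0875]
tool_rot: [3.139, -0.004, -2.995]
force: [-0.3, -0.2, 0.4]
grip_width: 0.0851
```

```bash
python3 - <<'E'
from h import *
s=bot.observe();print(s["position"],s["tool_rot"],s["clock"],s["force"])
f=grab("wrist");cv2.imwrite("pics/w17.png",f["frame"])
f=grab("scene");crop(f,"s17.png",300,130,440,270,4)
E
```

```text
[ 0.51656601 -0.27912142  0.08753092] [ 3.13878586 -0.00436256 -2.99500537] 12.55 [-0.32218932 -0.24422538  0.38375028]
```

View pics/w17.png

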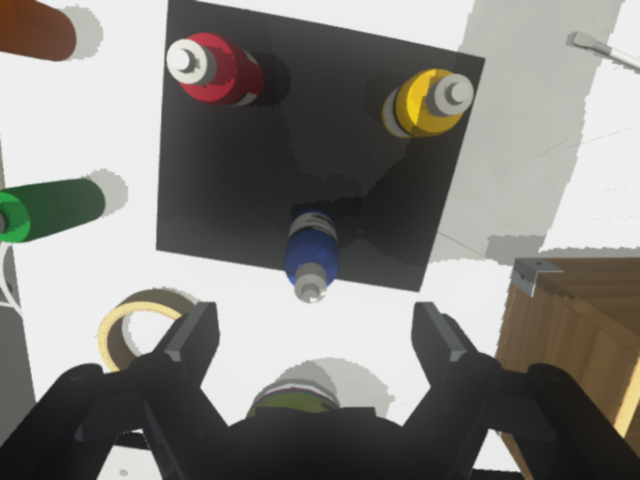

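View pics/s17.png

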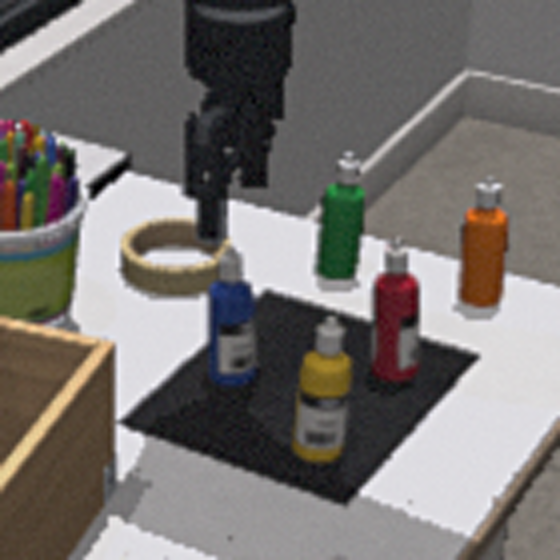

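```bash
python3 - <<'E'
from h import *
f=bot.grab_frame("scene")
n=np.array([-np.sin(YAW),np.cos(YAW),0]);xh=np.array([np.cos(YAW),np.sin(YAW),0]);c=np.array([.5166,-.2791,0])
for z in(.10,.12,.13,.14,.15):
  print(z,[((proj(f,c+n*s*.05+xh*0.0+[0,0,z])-[300,130])*4).round(0).tolist() for s in(1,-1)])
E
```

```text
0.1 [[208.0, 297.0], [254.0, 235.0]]
0.12 [[209.0, 273.0], [255.0, 211.0]]
0.13 [[209.0, 261.0], [256.0, 200.0]]
0.14 [[209.0, 249.0], [256.0, 188.0]]
0.15 [[210.0, 236.0], [257.0, 176.0]]
```

Tips match z of about 0.145 at TCP 0.0875, open, so the tip offset is about 0.055 open and 0.042 shut. Descend to TCP 0.010.

apply_moves(commands=[{"travel": [-0.001,-0.002,0.02],"twist": [0,0,0],"claw": 0.085},{"travel": [-0.001,-0.002,0.04],"twist": [0,0,0],"claw": 0.085},{"travel": [-0.001,-0.002,0.055],"twist": [0,0,0],"claw": 0.085},{"travel": [-0.001,-0.002,0.068],"twist": [0,0,0],"claw": 0.085},{"travel": [-0.001,-0.002,0.077],"twist": [0,0,0],"claw": 0.085},{"travel": [-0.001,-0.002,0.077],"twist": [0,0,0],"claw": 0.085}])

```text
clock: 13.3
position: [0.5195, -0.2816, 0.013]
tool_rot: [3.141, -0.001, -2.993]
force: [-0.7, -0.7, -0.3]
grip_width: 0.085
```

```bash
python3 - <<'E'
from h import *
s=bot.observe();print(s["position"],s["tool_rot"],s["clock"],s["force"])
f=grab("wrist");cv2.imwrite("pics/w18.png",f["frame"])
f=grab("scene");crop(f,"s18.png",300,130,440,270,4)
E
```

```text
[ 0.51947841 -0.28158804  0.01296335] [ 3.14108635e+00 -6.81306156e-04 -2.99269179e+00] 13.3 [-0.74168463 -0.68034352 -0.28017312]
```

View pics/w18.png

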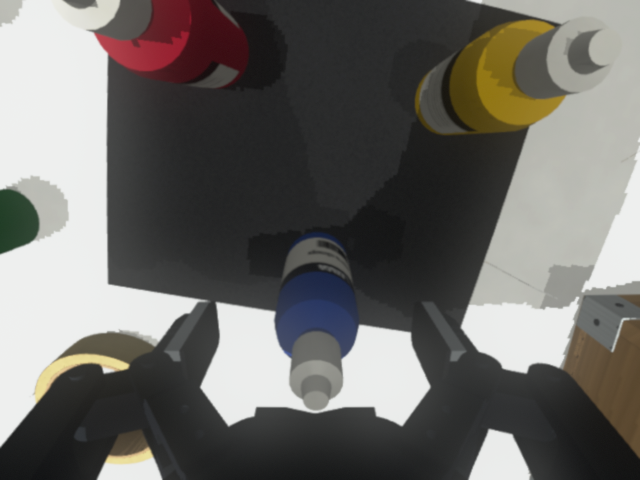

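View pics/s18.png

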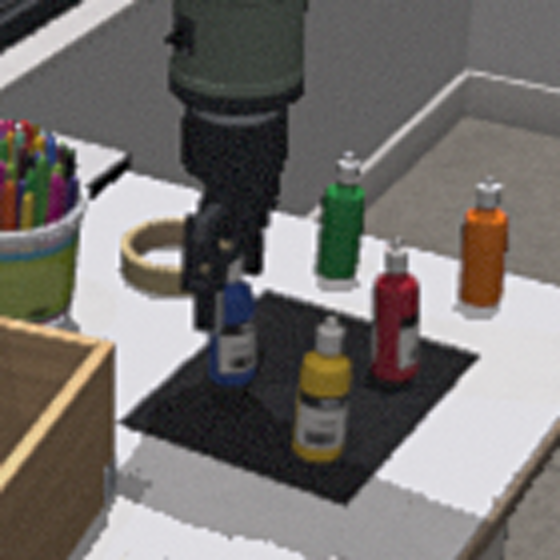

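The bottle is centred between the fingers (u = 316). Close gently.

apply_moves(commands=[{"travel": [0,0,0.004],"twist": [0,0,0],"claw": 0.03},{"travel": [0,0,0.004],"twist": [0,0,0],"claw": 0.03},{"travel": [0,0,0.004],"twist": [0,0,0],"claw": 0.03},{"travel": [0,0,0.004],"twist": [0,0,0],"claw": 0.03},{"travel": [0,0,0.004],"twist": [0,0,0],"claw": 0.03}], force=25)

```text
clock: 13.9
position: [0.5198, -0.2817, 0.0098]
tool_rot: [-3.141, 0.0, -2.993]
force: [-0.6, 0.3, 4.9]
grip_width: 0.0348
```

```bash
python3 - <<'E'
from h import *
s=bot.observe();print(s["position"],s["grip_width"],s["clock"],s["force"])
print(ch(-.043,-.02,.014))
goto([s["position"][0],s["position"][1],.30],-2.998)
E
```

```text
[ 0.51982012 -0.28174495  0.0098395 ] 0.03478550428671024 13.9 [-0.57278713  0.3069815   4.88165788]
[0.53331511 0.01903638 0.014     ]
travel [-0.0001, -0.0, -0.2902] twist [-0.01, 0.01, 0.31] rows>= 5.8
```

```bash
python3 - <<'E'
from h import *
goto([.532,.018,.20],-2.998)
E
```

```text
travel [-0.0566, 0.2946, -0.1902] twist [-0.01, 0.01, 0.31] rows>= 7.1
```

apply_moves(commands=[{"travel": [0,0,-0.01],"twist": [0,0,0],"claw": 0.03},{"travel": [0,0,-0.03],"twist": [0,0,0],"claw": 0.03},{"travel": [0,0,-0.06],"twist": [0,0,0],"claw": 0.03},{"travel": [0,0,-0.1],"twist": [0,0,0],"claw": 0.03},{"travel": [0,0,-0.15],"twist": [0,0,0],"claw": 0.03},{"travel": [0,0,-0.19],"twist": [0,0,0],"claw": 0.03},{"travel": [0,0,-0.19],"twist": [0,0,0],"claw": 0.03}])

```text
clock: 14.6
position: [0.5219, -0.2821, 0.2054]
tool_rot: [-3.137, 0.006, -2.993]
force: [1.2, 0.4, -2.0]
grip_width: 0.0348
```

```bash
python3 - <<'E'
from h import *
s=bot.observe();print(s["position"],s["grip_width"],s["clock"],s["force"])
goto([.532,.018,.20],-2.998)
f=grab("wrist");cv2.imwrite("pics/w19.png",f["frame"])
f=grab("scene");crop(f,"s19.png",200,70,440,270,3)
E
```

```text
[ 0.52187801 -0.28212215  0.20540736] 0.034779007069662034 14.6 [ 1.23819974  0.43124261 -2.00114071]
travel [-0.0545, 0.2953, 0.0044] twist [-0.25, 0.34, 0.31] rows>= 6.0
```

View pics/s19.png

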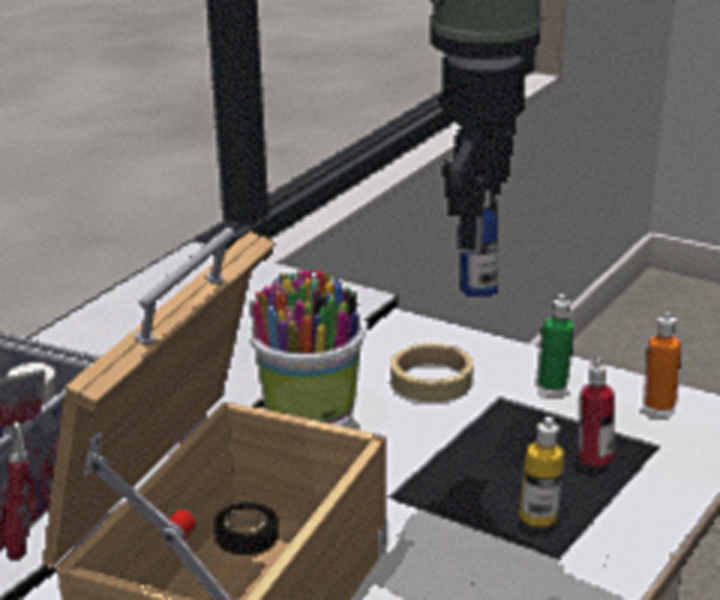

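View pics/w19.png

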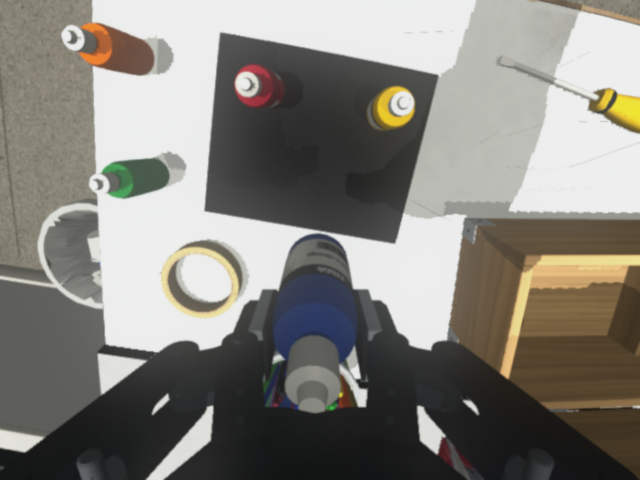

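The bottle is held upright. Now carry it over the bay.

apply_moves(commands=[{"travel": [-0.005,0.03,0],"twist": [0,0,0],"claw": 0.03},{"travel": [-0.012,0.07,0],"twist": [0,0,0],"claw": 0.03},{"travel": [-0.02,0.11,0],"twist": [0,0,0],"claw": 0.03},{"travel": [-0.03,0.15,0],"twist": [0,0,0],"claw": 0.03},{"travel": [-0.036,0.19,0],"twist": [0,0,0],"claw": 0.03},{"travel": [-0.044,0.23,0],"twist": [0,0,0],"claw": 0.03},{"travel": [-0.05,0.265,0],"twist": [0,0,0],"claw": 0.03},{"travel": [-0.054,0.285,0.002],"twist": [0,0,0.3],"claw": 0.03},{"travel": [-0.055,0.295,0.004],"twist": [0,0,0.3],"claw": 0.03},{"travel": [-0.055,0.295,0.004],"twist": [0,0,0.3],"claw": 0.03}])

```text
clock: 15.7
position: [0.5297, 0.0189, 0.1947]
tool_rot: [3.141, -0.001, -2.996]
force: [0.5, -0.3, -0.8]
grip_width: 0.0347
```

```bash
python3 - <<'E'
from h import *
import pickle
s=bot.observe();print(s["position"],s["tool_rot"],s["grip_width"],s["clock"],s["force"])
goto([.532,.018,.022],-2.998)
f=grab("wrist");cv2.imwrite("pics/w20.png",f["frame"]);pickle.dump(f,open("w20.pkl","wb"))
f=grab("scene");crop(f,"s20.png",180,70,420,310,2.5)
E
```

```text
[0.5296556  0.01886264 0.19472431] [ 3.14115855e+00 -1.44938012e-03 -2.99588541e+00] 0.03471115596506665 15.7 [ 0.48292926 -0.32044307 -0.8260839 ]
travel [-0.0024, -0.0013, 0.1727] twist [0.02, -0.08, 0.12] rows>= 3.5
```

View pics/s20.png

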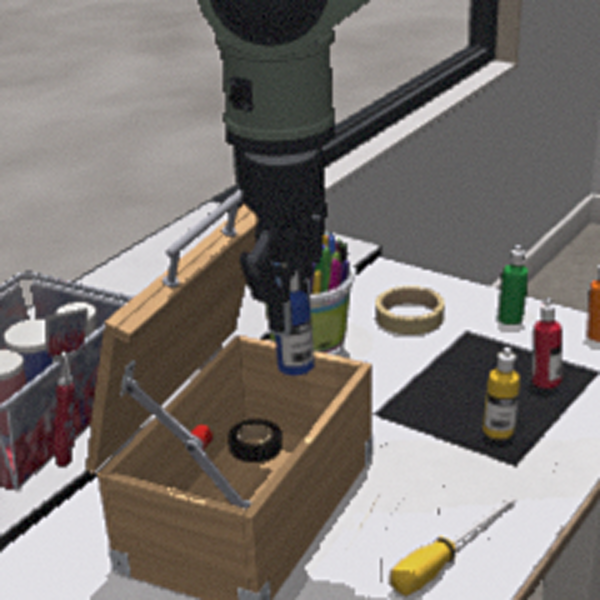

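View pics/w20.png

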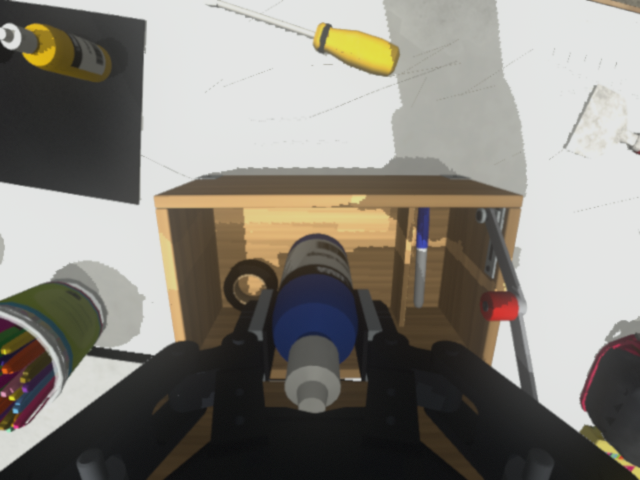

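```bash
python3 - <<'E'
from h import *
import pickle
f=pickle.load(open("w20.pkl","rb"))
print("front outer",[proj(f,ch(-.083,y,.128)).round(0).tolist() for y in(-.14,.14)],"inner",[proj(f,ch(-.073,y,.128)).round(0).tolist() for y in(-.13,.13)])
for x in (-.043,-.050): print("floor pt",proj(f,ch(x,-.02,.014)).round(0))
T=T_tool();d=T[:3,3]-O;print("tcp chest",d[0]*np.cos(YAW)+d[1]*np.sin(YAW),-d[0]*np.sin(YAW)+d[1]*np.cos(YAW))
E
```

```text
front outer [[153.0, 193.0], [528.0, 194.0]] inner [[168.0, 206.0], [513.0, 207.0]]
floor pt [315. 211.]
floor pt [315. 205.]
tcp chest -0.04653332342951501 -0.021640437014751997
```

Chest edges match the prediction within 2 to 4 px. Descend to just above the floor, then feel for contact.

apply_moves(commands=[{"travel": [-0.001,0,0.03],"twist": [0,0,0],"claw": 0.03},{"travel": [-0.001,0,0.06],"twist": [0,0,0],"claw": 0.03},{"travel": [-0.001,0,0.09],"twist": [0,0,0],"claw": 0.03},{"travel": [-0.001,0,0.12],"twist": [0,0,0],"claw": 0.03},{"travel": [-0.001,0,0.14],"twist": [0,0,0],"claw": 0.03},{"travel": [-0.001,0,0.155],"twist": [0,0,0],"claw": 0.03},{"travel": [-0.001,0,0.163],"twist": [0,0,0],"claw": 0.03},{"travel": [-0.001,0,0.163],"twist": [0,0,0],"claw": 0.03}])

```text
clock: 16.6
position: [0.5311, 0.0178, 0.032]
tool_rot: [3.142, -0.001, -2.998]
force: [-0.7, -0.5, 0.3]
grip_width: 0.0348
```

```bash
python3 - <<'E'
from h import *
s=bot.observe();print(s["position"],s["tool_rot"],s["grip_width"],s["clock"],s["force"])
f=grab("scene");crop(f,"s21.png",200,90,360,270,3.5)
E
```

```text
[0.53107373 0.01775039 0.03204409] [ 3.14155755e+00 -8.61712922e-04 -2.99846688e+00] 0.034787582947537685 16.6 [-0.67923519 -0.48018245  0.25483027]
```

View pics/s21.png

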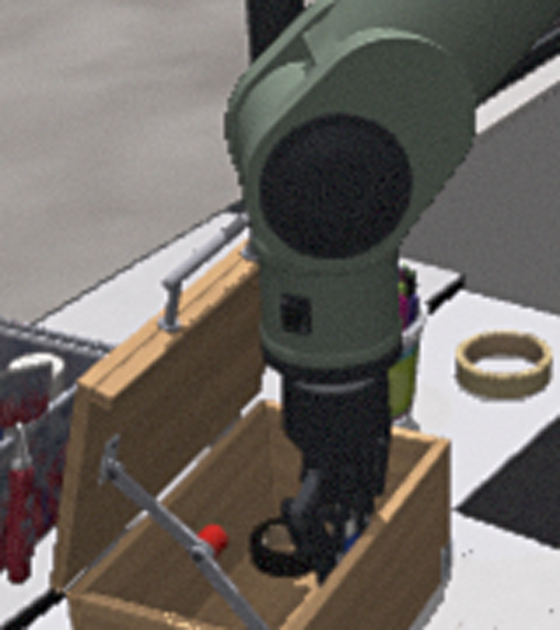

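apply_moves(commands=[{"travel": [0,0,0.003],"twist": [0,0,0],"claw": 0.03},{"travel": [0,0,0.006],"twist": [0,0,0],"claw": 0.03},{"travel": [0,0,0.008],"twist": [0,0,0],"claw": 0.03},{"travel": [0,0,0.009],"twist": [0,0,0],"claw": 0.03},{"travel": [0,0,0.009],"twist": [0,0,0],"claw": 0.03}])

```text
clock: 17.15
position: [0.5313, 0.0183, 0.0235]
tool_rot: [3.142, -0.0, -2.998]
force: [0.3, 0.4, -1.0]
grip_width: 0.0348
```

apply_moves(commands=[{"travel": [0,0,0.001],"twist": [0,0,0],"claw": 0.03},{"travel": [0,0,0.002],"twist": [0,0,0],"claw": 0.03},{"travel": [0,0,0.002],"twist": [0,0,0],"claw": 0.03}])

```text
clock: 17.45
position: [0.5312, 0.0183, 0.0214]
tool_rot: [-3.142, -0.0, -2.998]
force: [0.3, -0.9, -0.8]
grip_width: 0.0348
```

apply_moves(commands=[{"travel": [0,0,0.0007],"twist": [0,0,0],"claw": 0.03},{"travel": [0,0,0.0007],"twist": [0,0,0],"claw": 0.03}])

```text
clock: 17.65
position: [0.5313, 0.0183, 0.0209]
tool_rot: [-3.142, 0.0, -2.998]
force: [-0.4, -0.1, -0.9]
grip_width: 0.0349
```

apply_moves(commands=[{"travel": [0,0,0.0008],"twist": [0,0,0],"claw": 0.03},{"travel": [0,0,0.0008],"twist": [0,0,0],"claw": 0.03}])

```text
clock: 17.85
position: [0.5317, 0.0185, 0.0207]
tool_rot: [-3.141, 0.001, -2.998]
force: [-3.1, -0.9, 14.5]
grip_width: 0.0346
```

Contact at 14.5 N, as computed. Ease off 0.5 mm and release.

apply_moves(commands=[{"travel": [0,0,-0.0006],"twist": [0,0,0],"claw": 0.03},{"travel": [0,0,-0.0006],"twist": [0,0,0],"claw": 0.065},{"travel": [0,0,-0.0006],"twist": [0,0,0],"claw": 0.065},{"travel": [0,0,-0.0006],"twist": [0,0,0],"claw": 0.065},{"travel": [0,0,-0.015],"twist": [0,0,0],"claw": 0.065},{"travel": [0,0,-0.04],"twist": [0,0,0],"claw": 0.065},{"travel": [0,0,-0.08],"twist": [0,0,0],"claw": 0.065},{"travel": [0,0,-0.12],"twist": [0,0,0],"claw": 0.065},{"travel": [0,0,-0.16],"twist": [0,0,0],"claw": 0.065},{"travel": [0,0,-0.19],"twist": [0,0,0],"claw": 0.065}])

```text
clock: 18.85
position: [0.5313, 0.0188, 0.2134]
tool_rot: [-3.142, 0.002, -2.997]
force: [0.4, 0.2, -0.5]
grip_width: 0.0648
```

```bash
python3 - <<'E'
from h import *
import pickle
s=bot.observe();print(s["position"],s["qpos"].round(2),s["clock"],s["force"])
f=grab("wrist");cv2.imwrite("pics/w22.png",f["frame"]);pickle.dump(f,open("w22.pkl","wb"))
f=grab("scene");crop(f,"s22.png",200,90,360,270,3.5)
E
```

```text
[0.53133297 0.01877919 0.21344741] [ 0.53  0.48 -0.92  1.79  0.43  1.09  1.17] 18.85 [ 0.38054391  0.24473995 -0.50292275]
```

View pics/s22.png

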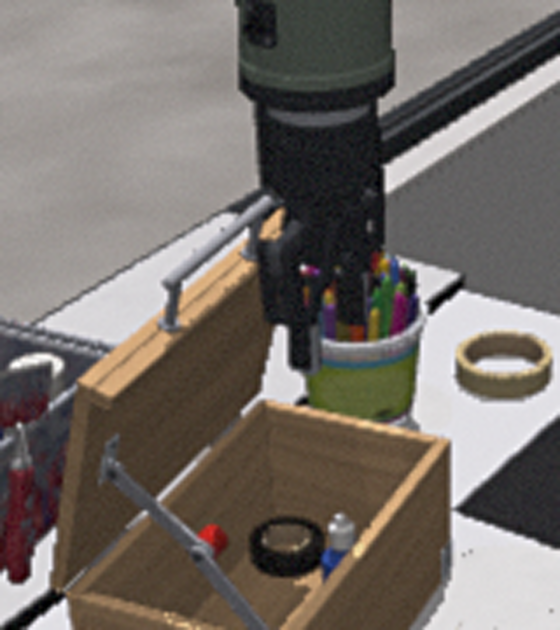

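View pics/w22.png

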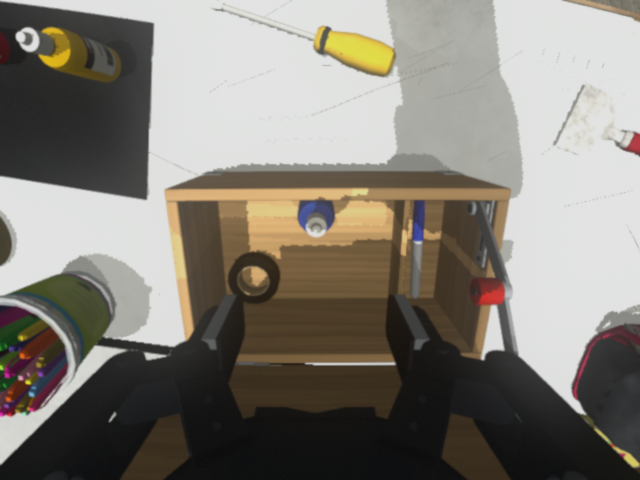

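The bottle stands upright in the bay (wrist (316,220), scene crop (338,545)), and the lid still stands. Refine the roller position and plan a push with closed fingers, tilted 30° so the hand stays in front of the lid.

```bash
cat >> h.py <<'E'
def tochest(p):
    d=np.array(p)-O; return np.array([d[0]*np.cos(YAW)+d[1]*np.sin(YAW),-d[0]*np.sin(YAW)+d[1]*np.cos(YAW),d[2]])
def gotoR(xyz,R):
    T=T_tool(); tr=T[:3,:3].T@(np.array(xyz)-T[:3,3]); tw=np.degrees(Ro.from_matrix(T[:3,:3].T@R).as_rotvec())
    print("travel",tr.round(4).tolist(),"twist",tw.round(2).tolist())
TILT=Ro.from_euler('xyz',[np.pi-np.radians(30),0,1.715]).as_matrix()
def redc(f,u0,v0,u1,v1):
    hsv=cv2.cvtColor(f["frame"],cv2.COLOR_BGR2HSV);m=cv2.inRange(hsv,(0,150,80),(8,255,255))|cv2.inRange(hsv,(172,150,80),(180,255,255))
    m=m[v0:v1,u0:u1]; ys,xs=np.nonzero(m); return xs.mean()+u0,ys.mean()+v0,xs.min()+u0,xs.max()+u0,ys.min()+v0,ys.max()+v0
E
python3 - <<'E'
from h import *
import pickle
w=pickle.load(open("w22.pkl","rb"));fs=bot.grab_frame("scene");ft=bot.grab_frame("top")
a=redc(w,460,265,520,315);b=redc(fs,250,235,275,255);print(a,b)
p,r=tri(ray(w,*a[:2]),ray(fs,*b[:2]));print(p,r,tochest(p))
p,r=tri(ray(w,*a[:2]),ray(ft,253,236.5));print(p,r,tochest(p))
print("tz",TILT[:,2])
pre=ch(-.017,.102,.18)-TILT[:,2]*(.03+.05)+.041*TILT[:,2]
print(pre); gotoR(pre,TILT)
E
```

```text
(np.float64(490.37582417582416), np.float64(294.63956043956046), np.int64(476), np.int64(503), np.int64(283), np.int64(304)) (np.float64(260.5263157894737), np.float64(242.5), np.int64(257), np.int64(264), np.int64(240), np.int64(246))
[0.54280529 0.14526607 0.18178548] [np.float64(1.9256430034706856e-05), np.float64(1.925643003469401e-05)] [-0.01549372  0.10356133  0.18178548]
[0.54479009 0.15054098 0.17441314] [np.float64(0.001223613219750551), np.float64(0.0012236132197504506)] [-0.01277251  0.10849682  0.17441314]
tz [ 0.49481033  0.07185221 -0.8660254 ]
[0.52224106 0.14070251 0.21377499]
travel [-0.0086, 0.1226, -0.0028] twist [-23.49, -23.43, 87.74]
```

apply_moves(commands=[{"travel": [0,0,-0.04],"twist": [0,0,0],"claw": 0.0},{"travel": [0.01,0,-0.08],"twist": [-2,-2,7.5],"claw": 0.0},{"travel": [0.02,0.01,-0.1],"twist": [-4,-4,15],"claw": 0.0},{"travel": [0.03,0.02,-0.1],"twist": [-6,-6,22.5],"claw": 0.0},{"travel": [0.03,0.03,-0.1],"twist": [-8,-8,30],"claw": 0.0},{"travel": [0.03,0.045,-0.1],"twist": [-10,-10,37.5],"claw": 0.0},{"travel": [0.02,0.06,-0.1],"twist": [-12,-12,45],"claw": 0.0},{"travel": [0.01,0.075,-0.1],"twist": [-14,-14,52.5],"claw": 0.0},{"travel": [0.0,0.09,-0.1],"twist": [-16,-16,60],"claw": 0.0},{"travel": [0.0,0.105,-0.1],"twist": [-18,-18,67.5],"claw": 0.0}])

```text
clock: 20.05
position: [0.5163, 0.1227, 0.3094]
tool_rot: [2.728, 0.073, 2.068]
force: [0.8, 0.6, 0.3]
grip_width: -0.0001
```

```bash
python3 - <<'E'
from h import *
s=bot.observe();print(s["position"],s["tool_rot"],s["qpos"].round(2),s["clock"],s["force"])
pre=ch(-.015,.103,.18)-TILT[:,2]*(.03+.05)+.041*TILT[:,2]
gotoR(pre,TILT)
E
```

```text
[0.51630151 0.12270937 0.3093562 ] [2.72824653 0.07282135 2.06761151] [ 0.53  0.07 -0.91  2.03  0.12  0.65  0.07] 20.05 [0.76917022 0.60396158 0.27503931]
travel [0.0202, -0.0232, 0.0929] twist [-5.51, -5.44, 19.89]
```

apply_moves(commands=[{"travel": [0.01,-0.01,0.0],"twist": [-2,-2,8],"claw": 0.0},{"travel": [0.02,-0.02,0.02],"twist": [-4,-4,15],"claw": 0.0},{"travel": [0.02,-0.023,0.05],"twist": [-5.5,-5.4,19.9],"claw": 0.0},{"travel": [0.02,-0.023,0.08],"twist": [-5.5,-5.4,19.9],"claw": 0.0},{"travel": [0.02,-0.023,0.093],"twist": [-5.5,-5.4,19.9],"claw": 0.0},{"travel": [0.02,-0.023,0.093],"twist": [-5.5,-5.4,19.9],"claw": 0.0}])

```text
clock: 20.65
position: [0.5239, 0.1411, 0.2128]
tool_rot: [2.62, 0.002, 1.72]
force: [1.9, -0.5, 0.1]
grip_width: 0.0002
```

```bash
python3 - <<'E'
from h import *
s=bot.observe();print(s["position"],s["tool_rot"],s["qpos"].round(2),s["clock"],s["force"])
f=grab("wrist");cv2.imwrite("pics/w23.png",f["frame"])
T=T_tool();print("tip proj wrist",proj(f,(T@[0,0,-.041,1])[:3]))
g=grab("scene");crop(g,"s23.png",200,90,360,270,3.5)
t=(T@[0,0,-.041,1])[:3];print("tip chest",tochest(t),((proj(g,t)-[200,90])*3.5).round(0))
gotoR(ch(-.015,.103,.18)-TILT[:,2]*(.03)+.041*TILT[:,2],TILT)
E
```

```text
[0.5239053  0.14113437 0.21281888] [2.61956796e+00 1.93273152e-03 1.71962602e+00] [ 0.2   0.2  -0.76  2.24  0.93  0.41 -1.17] 20.65 [ 1.8732207  -0.45543742  0.10899182]
tip proj wrist [313.03640299 303.5571079 ]
tip chest [-0.05568354  0.10329196  0.24532933] [260. 465.]
travel [-0.0004, 0.0028, 0.0485] twist [-0.32, -0.12, 0.39]
```

View pics/s23.png

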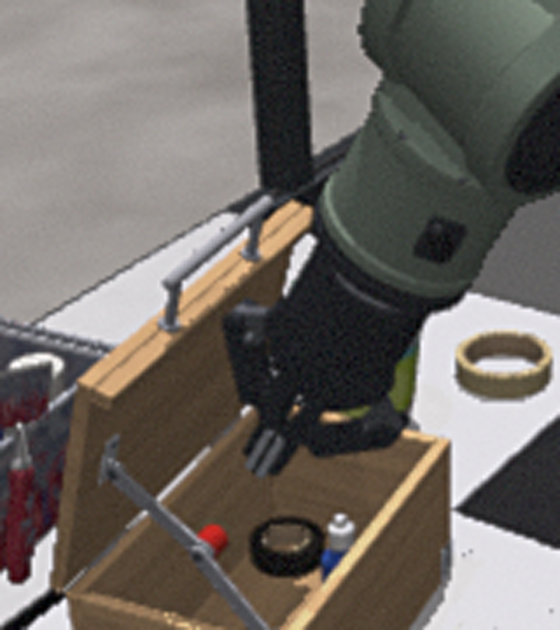

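View pics/w23.png

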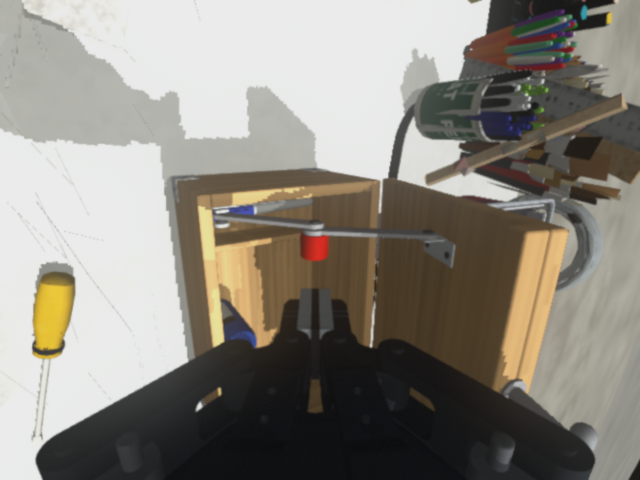

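The tip shows where predicted (scene crop (265,470)) and the roller lies straight ahead along the tool axis (wrist (314,243)). Approach, then creep to contact.

apply_moves(commands=[{"travel": [0,0.001,0.02],"twist": [0,0,0],"claw": 0.0},{"travel": [0,0.001,0.04],"twist": [0,0,0],"claw": 0.0},{"travel": [0,0.001,0.05],"twist": [0,0,0],"claw": 0.0},{"travel": [0,0.001,0.055],"twist": [0,0,0],"claw": 0.0},{"travel": [0,0.001,0.055],"twist": [0,0,0],"claw": 0.0}])

```text
clock: 21.25
position: [0.5522, 0.1449, 0.1674]
tool_rot: [2.619, 0.003, 1.721]
force: [-0.9, 0.8, 0.9]
grip_width: 0.0001
```

```bash
python3 - <<'E'
from h import *
T=T_tool();s=bot.observe();print(s["clock"],s["force"])
f=grab("wrist");crop(f,"w24.png",160,140,480,380,2)
g=grab("scene");crop(g,"s24.png",210,180,310,280,6)
t=(T@[0,0,-.041,1])[:3];print("tip chest",tochest(t))
E
```

```text
21.25 [-0.85377099  0.83045017  0.94861204]
tip chest [-0.02673197  0.1018374   0.20291245]
```

View pics/s24.png

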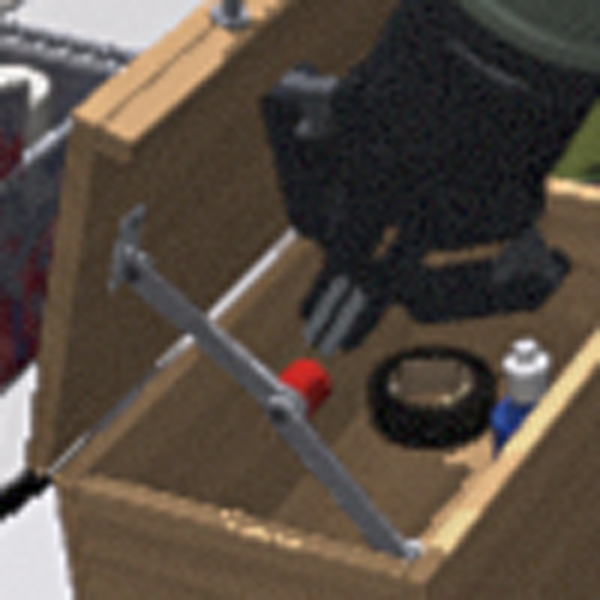

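View pics/w24.png

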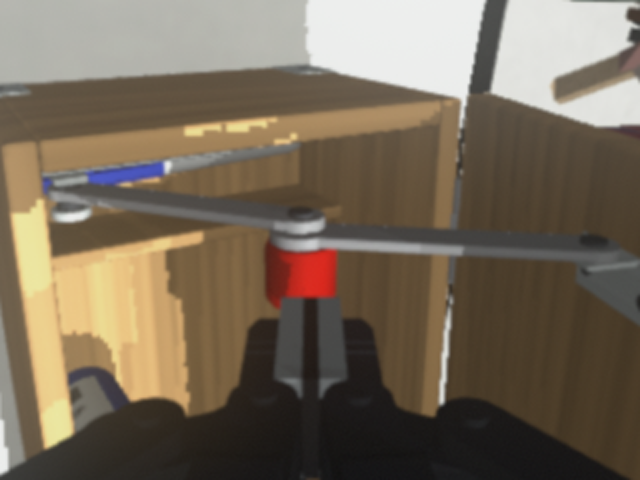

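apply_moves(commands=[{"travel": [0.002,-0.002,0.003],"twist": [0,0,0],"claw": 0.0},{"travel": [0.002,-0.002,0.006],"twist": [0,0,0],"claw": 0.0},{"travel": [0.002,-0.002,0.009],"twist": [0,0,0],"claw": 0.0},{"travel": [0.002,-0.002,0.011],"twist": [0,0,0],"claw": 0.0}])

```text
clock: 21.75
position: [0.5559, 0.1477, 0.1568]
tool_rot: [2.618, 0.003, 1.72]
force: [-0.5, -0.6, 0.4]
grip_width: -0.0001
```

apply_moves(commands=[{"travel": [0,0,0.0015],"twist": [0,0,0],"claw": 0.0},{"travel": [0,0,0.003],"twist": [0,0,0],"claw": 0.0},{"travel": [0,0,0.0045],"twist": [0,0,0],"claw": 0.0}])

```text
clock: 22.05
position: [0.558, 0.1482, 0.1527]
tool_rot: [2.619, 0.003, 1.721]
force: [-0.4, -0.2, 1.0]
grip_width: -0.0001
```

apply_moves(commands=[{"travel": [0,0,0.0015],"twist": [0,0,0],"claw": 0.0},{"travel": [0,0,0.003],"twist": [0,0,0],"claw": 0.0}])

```text
clock: 22.25
position: [0.5595, 0.1484, 0.1501]
tool_rot: [2.619, 0.003, 1.72]
force: [-0.7, 0.8, 0.1]
grip_width: 0.0003
```

```bash
python3 - <<'E'
from h import *
T=T_tool();s=bot.observe();print(s["clock"],s["force"])
g=grab("scene");crop(g,"s25.png",210,180,310,280,6)
t=(T@[0,0,-.041,1])[:3];print("tip chest",tochest(t))
f=grab("wrist");crop(f,"w25.png",160,140,480,380,2)
E
```

```text
22.25 [-0.69160753  0.83353283  0.05083471]
tip chest [-0.01904737  0.10423404  0.18558287]
```

View pics/s25.png

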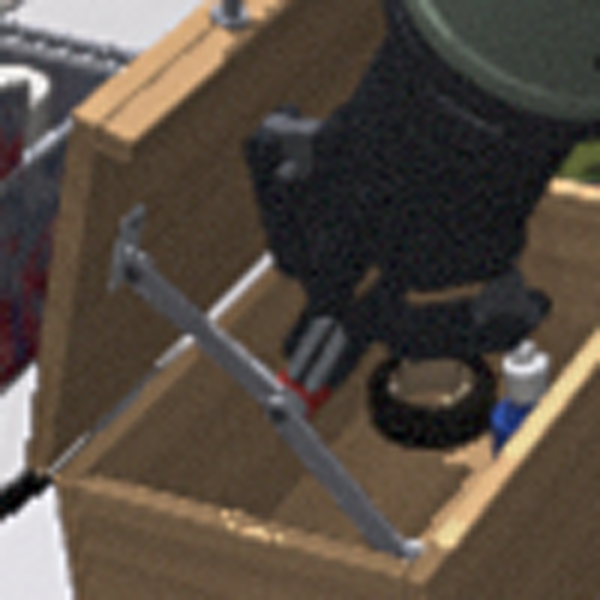

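View pics/w25.png

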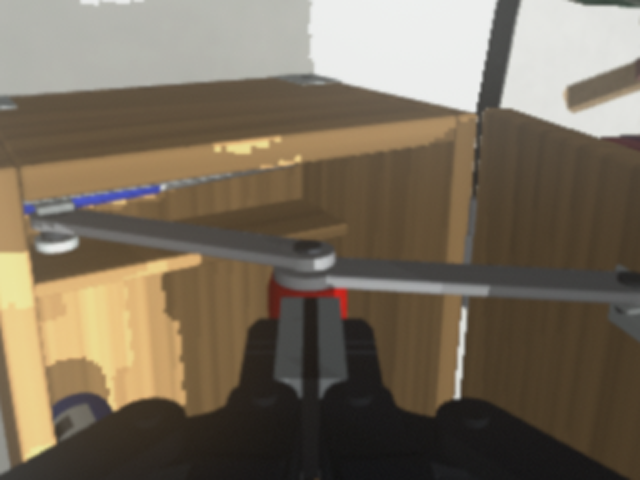

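The tip is right at the roller, centred and clear of the links. Continue creeping.

apply_moves(commands=[{"travel": [0,0,0.0015],"twist": [0,0,0],"claw": 0.0},{"travel": [0,0,0.003],"twist": [0,0,0],"claw": 0.0}])

```text
clock: 22.55
position: [0.5615, 0.1487, 0.148]
tool_rot: [2.617, 0.003, 1.72]
force: [1.7, -0.3, 6.7]
grip_width: 0.0001
```

Contact (about 6 N). Push on along the knuckle's arc.

apply_moves(commands=[{"travel": [0,0.0007,0.0025],"twist": [0,0,0],"claw": 0.0},{"travel": [0,0.0014,0.005],"twist": [0,0,0],"claw": 0.0},{"travel": [0,0.002,0.0075],"twist": [0,0,0],"claw": 0.0},{"travel": [0,0.0027,0.01],"twist": [0,0,0],"claw": 0.0}])

```text
clock: 22.95
position: [0.5684, 0.1498, 0.1402]
tool_rot: [2.618, 0.002, 1.721]
force: [0.3, 0.7, 3.2]
grip_width: -0.0001
```

```bash
python3 - <<'E'
from h import *
s=bot.observe();print(s["clock"],s["force"])
g=grab("scene");crop(g,"s26.png",210,180,310,280,6)
E
```

```text
22.95 [0.28170699 0.74335356 3.20138966]
```

View pics/s26.png

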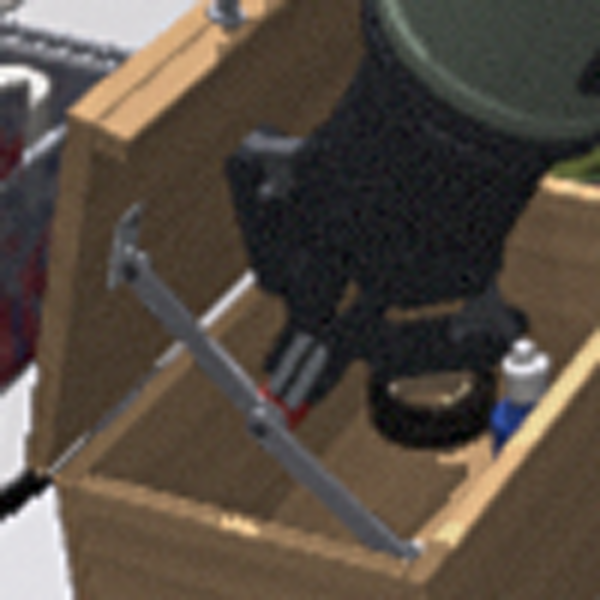

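apply_moves(commands=[{"travel": [0,0.0005,0.0025],"twist": [0,0,0],"claw": 0.0},{"travel": [0,0.001,0.005],"twist": [0,0,0],"claw": 0.0},{"travel": [0,0.0013,0.0075],"twist": [0,0,0],"claw": 0.0},{"travel": [0,0.0015,0.01],"twist": [0,0,0],"claw": 0.0},{"travel": [0,0.0016,0.0125],"twist": [0,0,0],"claw": 0.0},{"travel": [0,0.0017,0.015],"twist": [0,0,0],"claw": 0.0},{"travel": [0,0.0017,0.0175],"twist": [0,0,0],"claw": 0.0},{"travel": [0,0.0016,0.02],"twist": [0,0,0],"claw": 0.0}])

```text
clock: 23.8
position: [0.5795, 0.1513, 0.1235]
tool_rot: [2.619, 0.003, 1.72]
force: [-0.6, -0.8, 3.9]
grip_width: -0.0001
```

```bash
python3 - <<'E'
from h import *
s=bot.observe();print(s["clock"],s["force"])
g=grab("scene");crop(g,"s27.png",210,180,310,280,6)
E
```

```text
23.8 [-0.63025436 -0.81732104  3.86315402]
```

View pics/s27.png

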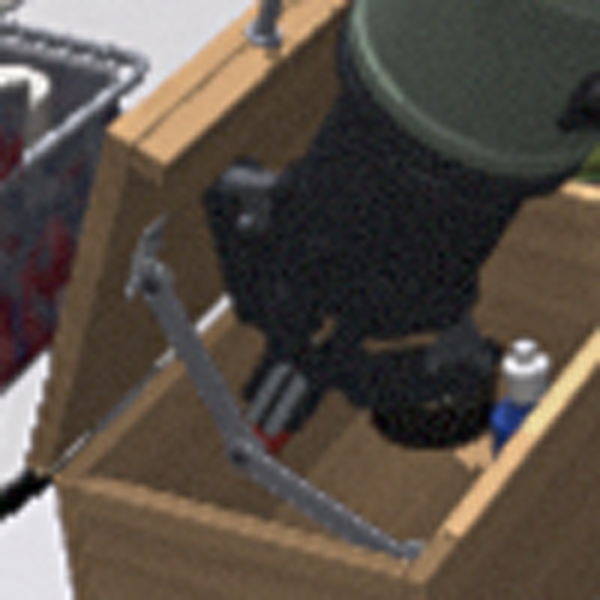

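```bash
python3 - <<'E'
from h import *
f=bot.grab_frame("scene")
n=np.array([-np.sin(YAW),np.cos(YAW),0]); xh=np.array([np.cos(YAW),np.sin(YAW),0])
def pl(u,v,c):
    o,d=ray(f,u,v); t=(c-n@(o-O))/(n@d); p=o+t*d; return np.array([xh@(p-O),p[2]])
for k,pts in {"locked":[(128,262),(282,408),(408,550)],"now":[(150,282),(240,452),(408,550)]}.items():
    A,B,C=[pl(210+u/6,180+v/6,.118) for u,v in pts]
    a1=np.arctan2(*(A-B)[::-1]);a2=np.arctan2(*(B-C)[::-1]); print(k,A,B,C,"bend",a1-a2,"L",np.linalg.norm(A-C),"pin ang",np.arctan2(A[1]-.128,.083-A[0]))
E
```

```text
locked [0.04726166 0.22603578] [-0.01398039  0.17557646] [-0.06391656  0.12252523] bend -0.1264714730424158 L 0.15190467869664398 pin ang 1.2212240634125746
now [0.03851183 0.21927014] [0.00748862 0.14845359] [-0.06391656  0.12252523] bend 0.8095891776823942 L 0.1408941157539593 pin ang 1.117251917608953
```

Stay broken: bend about 0.75 rad (joint about 1.87), lid about 1.17 rad. Back off along the tool axis.

apply_moves(commands=[{"travel": [0,0,-0.003],"twist": [0,0,0],"claw": 0.0},{"travel": [0,0,-0.01],"twist": [0,0,0],"claw": 0.0},{"travel": [0,0,-0.03],"twist": [0,0,0],"claw": 0.0},{"travel": [0,0,-0.06],"twist": [0,0,0],"claw": 0.0},{"travel": [0,0,-0.1],"twist": [0,0,0],"claw": 0.0},{"travel": [0,0,-0.14],"twist": [0,0,0],"claw": 0.0},{"travel": [0,0,-0.17],"twist": [0,0,0],"claw": 0.0}])

```text
clock: 24.6
position: [0.4986, 0.1388, 0.2654]
tool_rot: [2.619, 0.003, 1.72]
force: [0.1, -1.3, -0.1]
grip_width: -0.0
```

```bash
python3 - <<'E'
from h import *
s=bot.observe();print(s["position"],s["qpos"].round(2),s["clock"],s["force"])
g=grab("scene");crop(g,"s28.png",190,110,370,290,3.3)
f=grab("wrist");cv2.imwrite("pics/w28.png",f["frame"])
import pickle;pickle.dump(g,open("s28.pkl","wb"))
g=grab("top");crop(g,"t28.png",230,150,430,300,4);pickle.dump(g,open("t28.pkl","wb"))
E
```

```text
[0.49861665 0.13881394 0.26541171] [ 0.33  0.06 -0.86  2.21  0.54  0.45 -0.8 ] 24.6 [ 0.09447808 -1.33138133 -0.09116981]
```

View pics/s28.png

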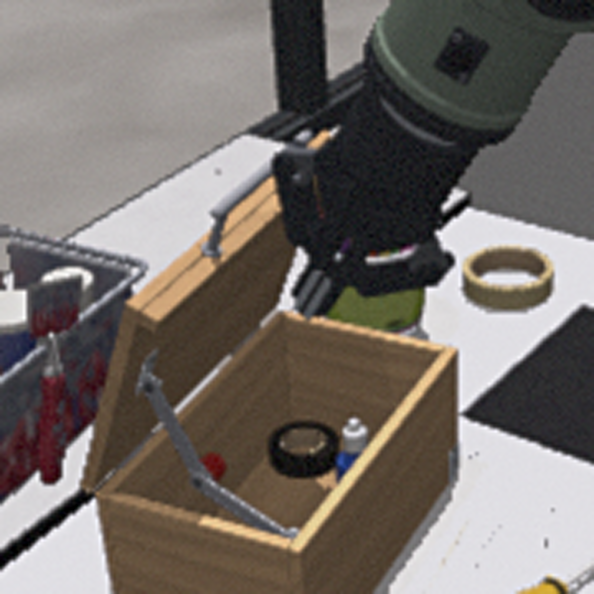

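View pics/w28.png

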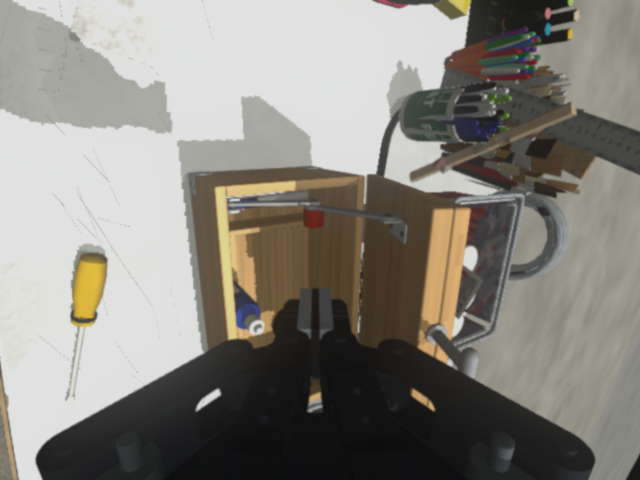

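View pics/t28.png

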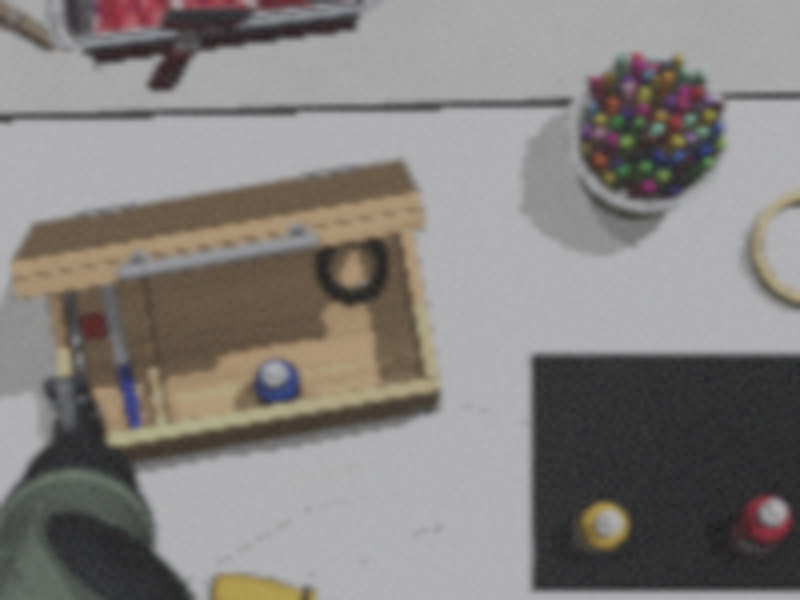

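The stay stays broken (knuckle bent, scene crop (205,480)) and the lid stands. The bar is at top crop (122,270)-(315,238). Compute the lid angle and the regrasp pose.

```bash
cat >> h.py <<'E'
def tcp_at(th):
    a=.218*np.cos(-.014)-.218*np.cos(th); z=.218*np.sin(th)-.218*np.sin(-.014)
    return P0+a*np.array([np.cos(YAW),np.sin(YAW),0])+np.array([0,0,z])
def bar_at(th): return tcp_at(th)+np.array([0,0,.0482])
E
python3 - <<'E'
from h import *
import pickle
from scipy.optimize import minimize_scalar
ft=pickle.load(open("t28.pkl","rb"));fs=pickle.load(open("s28.pkl","rb"))
o,d=ray(ft,230+218.5/4,150+254/4)
n=np.array([-np.sin(YAW),np.cos(YAW),0]); xh=np.array([np.cos(YAW),np.sin(YAW),0])
def err(t):
    b=bar_at(t); M=np.eye(3)-np.outer(d,d); return (xh@(M@(b-o)))**2
r=minimize_scalar(err,bounds=(.9,1.4),method='bounded'); print("theta top",r.x,err(r.x)**.5)
# scene: bar left end
for t in(1.12,1.17,1.22):
    b=bar_at(t)+n*.054; print(t,((proj(fs,b)-[190,110])*3.3).round(0), "bar mid top",((proj(ft,bar_at(t))-[230,150])*4).round(0))
t=r.x;print(bar_at(t)); goto(tcp_at(t)+[0,0,.08],1.715); goto(tcp_at(t)-[0,0,.002],1.715)
E
```

```text
theta top 1.197106589892227 1.6126361162290374e-07
1.12 [243. 221.] bar mid top [223. 278.]
1.17 [230. 212.] bar mid top [220. 263.]
1.22 [216. 204.] bar mid top [217. 247.]
[0.57826466 0.04666038 0.33100701]
travel [-0.1019, 0.1038, -0.0508] twist [30.17, 0.23, 0.17] rows>= 3.5
travel [-0.1016, 0.0626, 0.0201] twist [30.17, 0.23, 0.17] rows>= 3.5
```

apply_moves(commands=[{"travel": [0,0.02,-0.035],"twist": [6,0,0],"claw": 0.03},{"travel": [-0.01,0.04,-0.07],"twist": [14,0,0],"claw": 0.03},{"travel": [-0.03,0.06,-0.085],"twist": [22,0,0],"claw": 0.03},{"travel": [-0.06,0.08,-0.075],"twist": [30.2,0.2,0.2],"claw": 0.03},{"travel": [-0.09,0.095,-0.06],"twist": [30.2,0.2,0.2],"claw": 0.03},{"travel": [-0.102,0.104,-0.051],"twist": [30.2,0.2,0.2],"claw": 0.03},{"travel": [-0.102,0.104,-0.051],"twist": [30.2,0.2,0.2],"claw": 0.03},{"travel": [-0.102,0.104,-0.051],"twist": [30.2,0.2,0.2],"claw": 0.03}])

```text
clock: 25.55
position: [0.5788, 0.0473, 0.3594]
tool_rot: [-3.136, -0.0, 1.715]
force: [-0.6, -0.1, -0.0]
grip_width: 0.0295
```

```bash
python3 - <<'E'
from h import *
s=bot.observe();print(s["position"],s["tool_rot"],s["clock"],s["force"])
f=grab("wrist");cv2.imwrite("pics/w29.png",f["frame"])
print("bar mid proj", [(t,proj(f,bar_at(t)).round(0).tolist()) for t in (1.15,1.195,1.24)])
goto(tcp_at(1.195)-[0,0,.002],1.715)
E
```

```text
[0.57878746 0.04732739 0.35935577] [-3.13590209e+00 -1.74750977e-04  1.71537612e+00] 25.55 [-0.55380687 -0.10487641 -0.01218526]
bar mid proj [(1.15, [301.0, 255.0]), (1.195, [314.0, 257.0]), (1.24, [328.0, 259.0])]
travel [-0.0011, -0.0003, 0.0796] twist [-0.26, 0.01, 0.07] rows>= 1.6
```

View pics/w29.png

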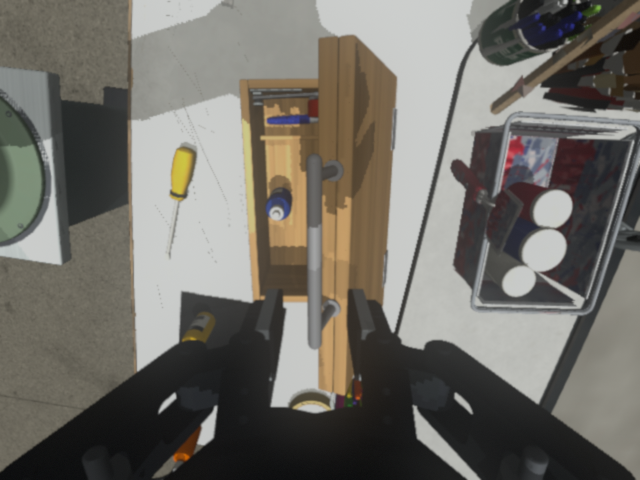

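The bar is centred between the fingers (u = 314). Descend and grip.

apply_moves(commands=[{"travel": [0,0,0.02],"twist": [-0.3,0,0],"claw": 0.03},{"travel": [0,0,0.04],"twist": [-0.3,0,0],"claw": 0.03},{"travel": [0,0,0.055],"twist": [-0.3,0,0],"claw": 0.03},{"travel": [0,0,0.068],"twist": [-0.3,0,0],"claw": 0.03},{"travel": [0,0,0.077],"twist": [-0.3,0,0],"claw": 0.03},{"travel": [0,0,0.077],"twist": [-0.3,0,0],"claw": 0.03}])

```text
clock: 26.2
position: [0.578, 0.0473, 0.2834]
tool_rot: [3.141, -0.0, 1.716]
force: [0.2, -0.4, 0.3]
grip_width: 0.0302
```

```bash
python3 - <<'E'
from h import *
s=bot.observe();print(s["position"],s["tool_rot"],s["clock"],s["force"])
print(tcp_at(1.195))
f=grab("wrist");crop(f,"w30.png",160,120,480,360,2)
g=grab("scene");crop(g,"s30.png",210,110,330,210,5)
E
```

```text
[0.57797135 0.04730172 0.28340777] [ 3.14084679e+00 -3.25467142e-04  1.71622350e+00] 26.2 [ 0.23503201 -0.42803134  0.337757  ]
[0.57784172 0.04659905 0.28263891]
```

View pics/s30.png

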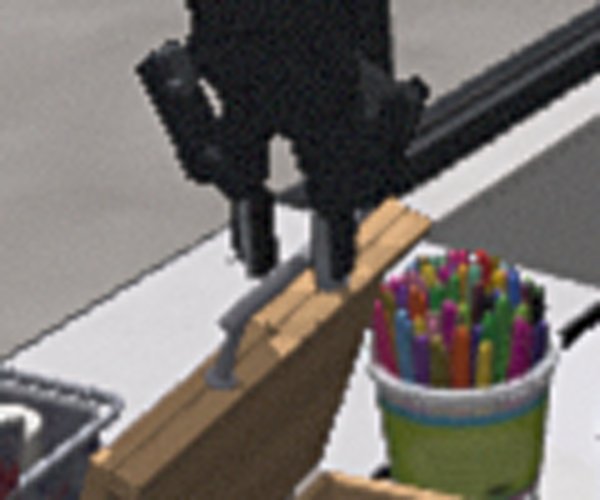

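View pics/w30.png

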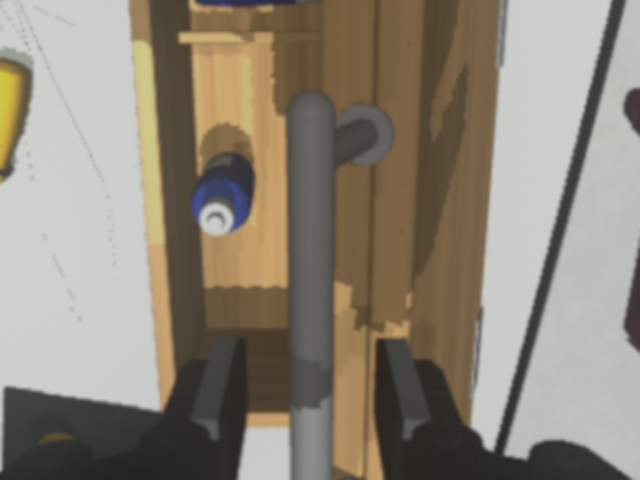

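apply_moves(commands=[{"travel": [0,0,0.003],"twist": [0,0,0],"claw": 0.03},{"travel": [0,0,0.003],"twist": [0,0,0],"claw": 0.0},{"travel": [0,0,0.003],"twist": [0,0,0],"claw": 0.0},{"travel": [0,0,0.003],"twist": [0,0,0],"claw": 0.0},{"travel": [0,0,0.003],"twist": [0,0,0],"claw": 0.0}], force=40)

```text
clock: 26.8
position: [0.5785, 0.0473, 0.2813]
tool_rot: [3.14, -0.001, 1.716]
force: [-1.9, -0.9, 4.3]
grip_width: 0.0084
```

```bash
python3 - <<'E'
from h import *
s=bot.observe();print(s["position"],s["force"])
arc(np.arange(1.18,.70,-.06))
E
```

```text
[0.57851047 0.04729054 0.28125789] [-1.88465879 -0.87296494  4.26927274]
clock 26.8 theta 1.1959 r 0.2164 Frad_out 4.7 Ftan_up -0.3 Flat -0.6 w 0.0084
1.18 [0, np.float64(-0.0032), np.float64(0.0013)]
1.12 [0, np.float64(-0.0152), np.float64(0.0066)]
1.06 [0, np.float64(-0.0268), np.float64(0.0127)]
1.0 [0, np.float64(-0.038), np.float64(0.0194)]
0.94 [0, np.float64(-0.0488), np.float64(0.0268)]
0.88 [0, np.float64(-0.0591), np.float64(0.0348)]
0.82 [0, np.float64(-0.0689), np.float64(0.0435)]
0.76 [0, np.float64(-0.0782), np.float64(0.0527)]
```

apply_moves(commands=[{"travel": [0,-0.0075,0.003],"twist": [0,0,0],"claw": 0.0},{"travel": [0,-0.0152,0.0066],"twist": [0,0,0],"claw": 0.0},{"travel": [0,-0.021,0.0096],"twist": [0,0,0],"claw": 0.0},{"travel": [0,-0.0268,0.0127],"twist": [0,0,0],"claw": 0.0},{"travel": [0,-0.038,0.0194],"twist": [0,0,0],"claw": 0.0},{"travel": [0,-0.0488,0.0268],"twist": [0,0,0],"claw": 0.0}])

```text
clock: 27.4
position: [0.5302, 0.0402, 0.2538]
tool_rot: [3.139, -0.001, 1.716]
force: [7.7, 0.5, -7.0]
grip_width: 0.008
```

```bash
sed -i 's/^P0=.*/P0=np.array([.4413,.0268,.0748])/' h.py; python3 - <<'E'
from h import *
s=bot.observe();print(s["position"],s["force"])
arc(np.arange(.88,.30,-.06))
f=grab("scene");crop(f,"s31.png",190,110,370,290,3.3)
E
```

```text
[0.53019775 0.04018977 0.2537617 ] [ 7.73640763  0.52856311 -6.98564051]
clock 27.4 theta 0.9415 r 0.2176 Frad_out -10.2 Ftan_up 2.1 Flat -0.6 w 0.008
0.88 [0, np.float64(-0.0106), np.float64(0.0082)]
0.82 [0, np.float64(-0.0204), np.float64(0.0168)]
0.76 [0, np.float64(-0.0297), np.float64(0.0261)]
0.7 [0, np.float64(-0.0384), np.float64(0.0358)]
0.64 [0, np.float64(-0.0465), np.float64(0.046)]
0.58 [0, np.float64(-0.054), np.float64(0.0568)]
0.52 [0, np.float64(-0.0609), np.float64(0.0679)]
0.46 [0, np.float64(-0.067), np.float64(0.0795)]
0.4 [0, np.float64(-0.0725), np.float64(0.0913)]
0.34 [0, np.float64(-0.0772), np.float64(0.1035)]
```

View pics/s31.png

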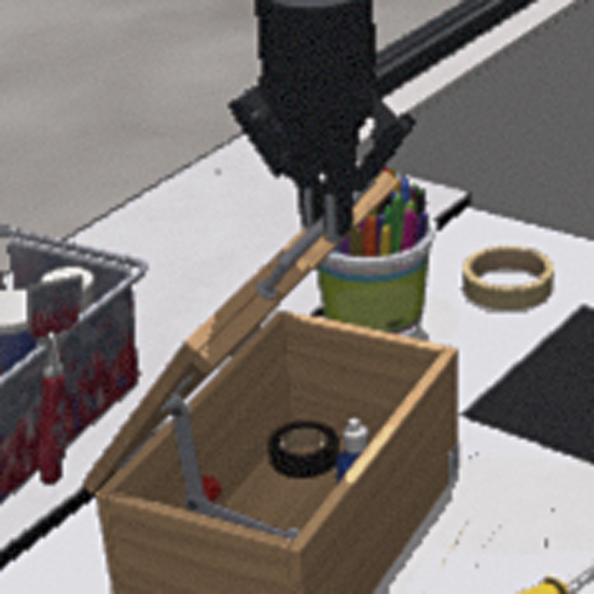

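The stay folds downward and the lid is under control. Continue, with a small radial correction.

apply_moves(commands=[{"travel": [0,-0.01,0.0087],"twist": [0,0,0],"claw": 0.0},{"travel": [0,-0.0198,0.0173],"twist": [0,0,0],"claw": 0.0},{"travel": [0,-0.0291,0.0266],"twist": [0,0,0],"claw": 0.0},{"travel": [0,-0.0378,0.0363],"twist": [0,0,0],"claw": 0.0},{"travel": [0,-0.0459,0.0465],"twist": [0,0,0],"claw": 0.0},{"travel": [0,-0.0534,0.0573],"twist": [0,0,0],"claw": 0.0},{"travel": [0,-0.0603,0.0684],"twist": [0,0,0],"claw": 0.0},{"travel": [0,-0.0664,0.08],"twist": [0,0,0],"claw": 0.0}])

```text
clock: 28.25
position: [0.464, 0.0304, 0.1736]
tool_rot: [3.141, -0.0, 1.716]
force: [1.7, -0.6, -0.9]
grip_width: 0.0082
```

```bash
python3 - <<'E'
from h import *
s=bot.observe();print(s["position"],s["force"])
arc(np.arange(.40,-.03,-.05))
f=grab("scene");crop(f,"s32.png",190,110,370,290,3.3)
E
```

```text
[0.46398002 0.03038098 0.17362995] [ 1.69023487 -0.63469008 -0.89123429]
clock 28.25 theta 0.4565 r 0.2173 Frad_out -1.8 Ftan_up -0.1 Flat -0.9 w 0.0082
0.4 [0, np.float64(-0.0051), np.float64(0.0112)]
0.35 [0, np.float64(-0.0091), np.float64(0.0213)]
0.3 [0, np.float64(-0.0126), np.float64(0.0317)]
0.25 [0, np.float64(-0.0155), np.float64(0.0422)]
0.2 [0, np.float64(-0.018), np.float64(0.0528)]
0.15 [0, np.float64(-0.0199), np.float64(0.0635)]
0.1 [0, np.float64(-0.0212), np.float64(0.0743)]
0.05 [0, np.float64(-0.0221), np.float64(0.0852)]
0.0 [0, np.float64(-0.0223), np.float64(0.0961)]
```

View pics/s32.png

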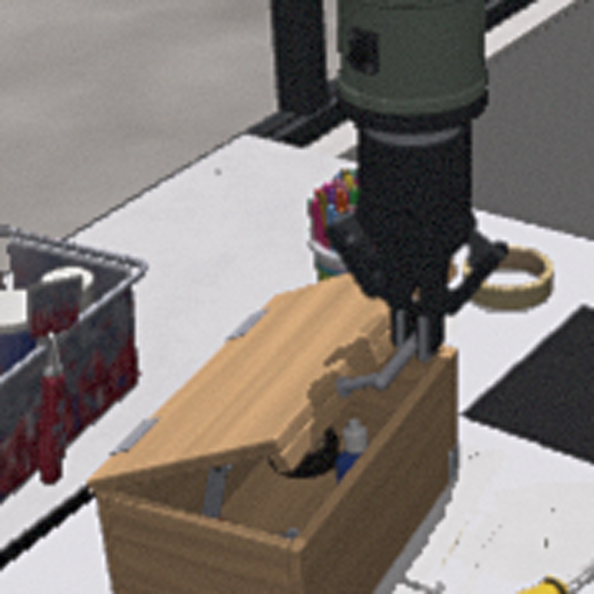

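apply_moves(commands=[{"travel": [0,-0.0051,0.0112],"twist": [0,0,0],"claw": 0.0},{"travel": [0,-0.0091,0.0213],"twist": [0,0,0],"claw": 0.0},{"travel": [0,-0.0126,0.0317],"twist": [0,0,0],"claw": 0.0},{"travel": [0,-0.0155,0.0422],"twist": [0,0,0],"claw": 0.0},{"travel": [0,-0.018,0.0528],"twist": [0,0,0],"claw": 0.0},{"travel": [0,-0.0199,0.0635],"twist": [0,0,0],"claw": 0.0},{"travel": [0,-0.0212,0.0743],"twist": [0,0,0],"claw": 0.0}])

```text
clock: 29.0
position: [0.4426, 0.0272, 0.0991]
tool_rot: [-3.141, -0.0, 1.716]
force: [-5.6, -4.1, 0.2]
grip_width: 0.0081
```

```bash
python3 - <<'E'
from h import *
s=bot.observe();print(s["position"],s["force"])
arc([.08,.06,.04,.02,0,-.014])
E
```

```text
[0.44263691 0.02723417 0.09907352] [-5.59790402 -4.11584554  0.17830661]
clock 29.0 theta 0.0977 r 0.2176 Frad_out 6.1 Ftan_up -0.4 Flat -3.3 w 0.0081
0.08 [0, np.float64(-0.0003), np.float64(0.0038)]
0.06 [0, np.float64(-0.0006), np.float64(0.0082)]
0.04 [0, np.float64(-0.0009), np.float64(0.0125)]
0.02 [0, np.float64(-0.001), np.float64(0.0169)]
0 [0, np.float64(-0.001), np.float64(0.0213)]
-0.014 [0, np.float64(-0.001), np.float64(0.0243)]
```

apply_moves(commands=[{"travel": [0,-0.0005,0.004],"twist": [0,0,0],"claw": 0.0},{"travel": [0,-0.0008,0.008],"twist": [0,0,0],"claw": 0.0},{"travel": [0,-0.001,0.012],"twist": [0,0,0],"claw": 0.0},{"travel": [0,-0.0012,0.016],"twist": [0,0,0],"claw": 0.0},{"travel": [0,-0.0012,0.019],"twist": [0,0,0],"claw": 0.0},{"travel": [0,-0.0012,0.021],"twist": [0,0,0],"claw": 0.0}])

```text
clock: 29.6
position: [0.4413, 0.0271, 0.0782]
tool_rot: [-3.14, -0.0, 1.716]
force: [-8.7, -2.5, 0.2]
grip_width: 0.0081
```

apply_moves(commands=[{"travel": [0,0,0.001],"twist": [0,0,0],"claw": 0.0},{"travel": [0,0,0.002],"twist": [0,0,0],"claw": 0.0},{"travel": [0,0,0.003],"twist": [0,0,0],"claw": 0.0},{"travel": [0,0,0.003],"twist": [0,0,0],"claw": 0.0}])

```text
clock: 30.0
position: [0.4413, 0.027, 0.0753]
tool_rot: [-3.14, -0.0, 1.716]
force: [-8.5, -3.0, -2.9]
grip_width: 0.0085
```

apply_moves(commands=[{"travel": [0,0,0.001],"twist": [0,0,0],"claw": 0.0},{"travel": [0,0,0.0015],"twist": [0,0,0],"claw": 0.0},{"travel": [0,0,0.0015],"twist": [0,0,0],"claw": 0.0}])

```text
clock: 30.3
position: [0.4412, 0.027, 0.0738]
tool_rot: [-3.14, -0.0, 1.716]
force: [-7.9, -2.8, -3.4]
grip_width: 0.0082
```

apply_moves(commands=[{"travel": [0,0,0.0008],"twist": [0,0,0],"claw": 0.0},{"travel": [0,0,0.0015],"twist": [0,0,0],"claw": 0.0},{"travel": [0,0,0.0015],"twist": [0,0,0],"claw": 0.0}])

```text
clock: 30.6
position: [0.4413, 0.027, 0.0727]
tool_rot: [-3.14, 0.0, 1.716]
force: [-12.8, -3.9, 12.5]
grip_width: 0.0082
```

Fz rises to +12.5 N: the lid sits on the rim. Check visually before letting go.

```bash
python3 - <<'E'
from h import *
f=grab("scene");crop(f,"s33.png",190,140,370,300,3.3)
E
```

```text
(no output)
```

View pics/s33.png

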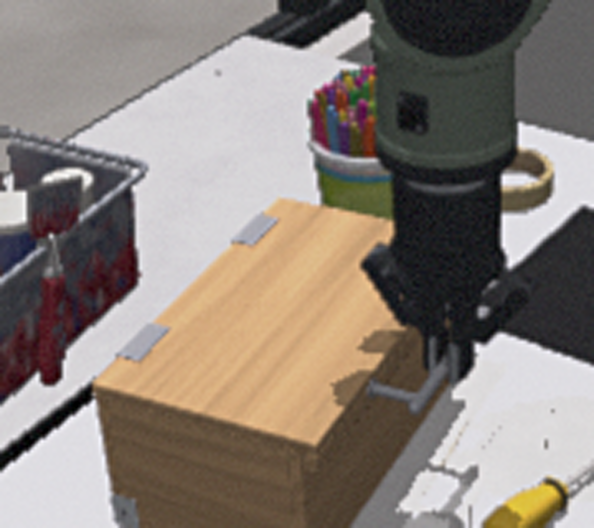

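Fully shut. Ease off, open to 0.03 (clear of the lid edge) and withdraw straight up.

apply_moves(commands=[{"travel": [0,0,0],"twist": [0,0,0],"claw": 0.03},{"travel": [0,0,0],"twist": [0,0,0],"claw": 0.03},{"travel": [0,0,0],"twist": [0,0,0],"claw": 0.03},{"travel": [0,-0.001,-0.01],"twist": [0,0,0],"claw": 0.03},{"travel": [0,-0.001,-0.03],"twist": [0,0,0],"claw": 0.03},{"travel": [0,-0.001,-0.06],"twist": [0,0,0],"claw": 0.03},{"travel": [0,-0.001,-0.1],"twist": [0,0,0],"claw": 0.03},{"travel": [0,-0.001,-0.15],"twist": [0,0,0],"claw": 0.03},{"travel": [0,-0.001,-0.19],"twist": [0,0,0],"claw": 0.03},{"travel": [0,-0.001,-0.19],"twist": [0,0,0],"claw": 0.03}])

```text
clock: 31.65
position: [0.4432, 0.028, 0.2678]
tool_rot: [3.133, 0.001, 1.716]
force: [0.3, -0.9, -1.1]
grip_width: 0.0303
```

```bash
python3 - <<'E'
from h import *
import pickle
s=bot.observe();print(s["position"],s["clock"],s["force"])
f=grab("scene");cv2.imwrite("pics/s34.png",f["frame"])
g=grab("top");cv2.imwrite("pics/t34.png",g["frame"])
f0,g0=pickle.load(open("f0.pkl","rb"))
for n,a,b,x in (("scraper",f,f0,(205,345,310,425)),("red/yellow",f,f0,(365,185,410,255)),("lid front-left",f,f0,(215,250,300,320))):
    A=a["frame"][x[1]:x[3],x[0]:x[2]].astype(int);B=b["frame"][x[1]:x[3],x[0]:x[2]].astype(int);print(n,abs(A-B).mean(), (abs(A-B).max(2)>60).sum())
w=grab("wrist");cv2.imwrite("pics/w34.png",w["frame"])
E
```

```text
[0.4432231  0.02803889 0.26775685] 31.65 [ 0.28173208 -0.86111933 -1.10350436]
scraper 12.274126984126983 528
red/yellow 6.369206349206349 0
lid front-left 6.949019607843137 59
```

View pics/s34.png

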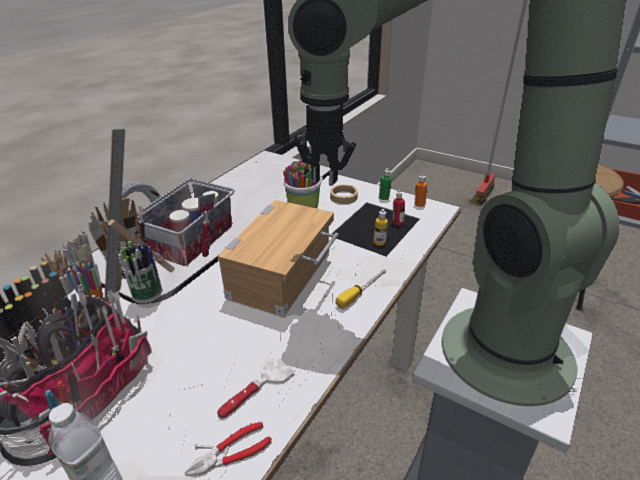

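View pics/w34.png

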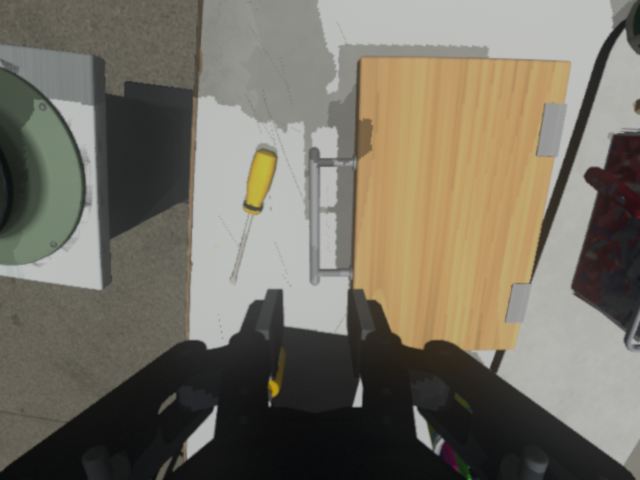

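```bash
python3 - <<'E'
from h import *
import pickle
f=bot.grab_frame("scene");f0,_=pickle.load(open("f0.pkl","rb"))
A=np.hstack([cv2.resize(x["frame"][190:320,215:345],None,fx=3,fy=3) for x in(f0,f)]);cv2.imwrite("pics/cmp.png",A)
def c(fr,b):
    h=cv2.cvtColor(fr["frame"],cv2.COLOR_BGR2HSV);m=cv2.inRange(h,(0,130,60),(8,255,255))|cv2.inRange(h,(172,130,60),(180,255,255));m=m[b[1]:b[3],b[0]:b[2]];y,x=np.nonzero(m);return x.mean().round(2),y.mean().round(2),len(x)
for b in((205,375,270,425),(385,185,412,235)): print(c(f0,b),c(f,b))
E
```

```text
(np.float64(32.57), np.float64(26.43), 442) (np.float64(32.45), np.float64(26.43), 438)
(np.float64(12.82), np.float64(25.06), 181) (np.float64(12.79), np.float64(25.02), 187)
```

View pics/cmp.png

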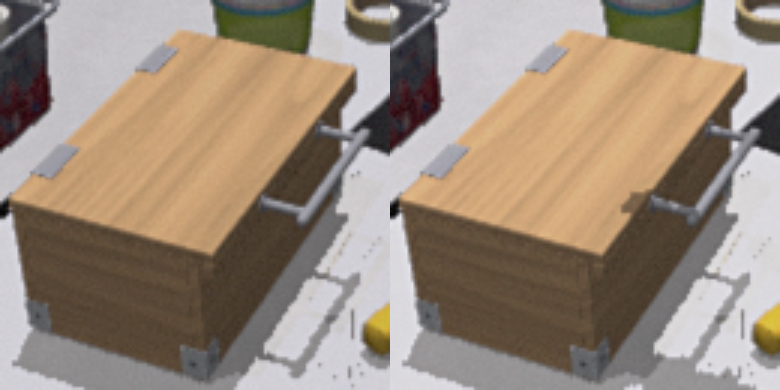

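The lid sits as in the first picture, and the scraper and red bottle have moved less than 0.2 px. Hand in.

```bash
python3 - <<'E'
from workcell import bot
print(bot.job_done())
E
```

```text
the job is handed in; nothing more can be done
None
```

The blue bottle is in the chest, upright in the front of the bottle bay, and the lid is fully shut. I handed the job in at about 32 s.

**What I did**
- **Opening:** I raised the lid by its bar until the stay came taut at about 1.29 rad, with about 6 N of pull. I eased off so it locked and let go.
- **Bottle:** I set it down until I felt the floor, then released it. It stood upright in the pictures up to just before the lid closed over it.
- **Closing:** I broke the stay by pushing the roller with closed fingers, feeling about 3 to 7 N. The lid stayed up at about 1.2 rad. I took the bar again and lowered the lid until it met the rim.

**Last checks**
- The lid looks the same as in the first picture.
- The scraper and red bottle moved less than 0.2 px. The yellow bottle's picture is unchanged.

**What disagreed**
- **Fingertips:** they sat about 4 cm behind the reported TCP, so my first grip closed on nothing above the bar, touching nothing. I corrected for this from then on.
- **Lifting force:** the first lifting arc was a few mm too tight and pressed up to about 40 N along the lid at the bar. I corrected it straight away.
- **Stay lock angle:** the pictures showed only about 0.1 rad past straight, against the 0.22 expected. The roller height and the way the lid held after release fit a full lock.

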